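# Sweep the finished prints off the build plate

## Robot

A 7-joint arm with a two-finger parallel gripper is mounted at the origin on the work surface. World frame = base frame: x ahead of the robot, y to its left, z up, the work surface at z = 0. Lengths are in m, angles in rad, forces in N, time in s.
With the tool pointing down it reaches from about 0.425 to 0.925 m from the base axis. Payload 6.8 kg.
Tool frame: the origin (TCP) lies between the finger pads; the fingertips stand 22 mm ahead of it and the grasp point (between the pads) lies 3 mm ahead of it (bot.tip_reach is the distance from the TCP to the fingertips, in m); z points along the fingers, x is the direction in which the jaws open and shut, and the axes are right-handed (so a half turn about z gives the same grasp; the last joint's range is limited). The gripper opens to 85 mm and grips with 20 to 120 N. Pads are 22 mm wide; open, the fingers measure 114 mm over their backs; the gripper's body (76 mm by 85 mm) begins 54 mm behind the grasp point. The pads swing forward as they close: fully open they stand 13 mm farther back than shut.
Start: joints at [-0.108, 0.477, 0.022, 1.555, -0.011, 1.109, -0.083], TCP at [0.675, 0, 0.253] pointing down, gripper open.
Joint ranges: [-2.96, 2.96], [-0.34, 2.1], [-1.41, 1.46], [0.24, 2.44], [-1.37, 4.51], [0.17, 1.92], [-2.96, 2.96]. Speed limits (rad/s): [2.39, 2.39, 3.14, 3.14, 3.14, 3.14, 3.14].

## Interface

Orientations are given as a unit quaternion [w, x, y, z].
In Python, from station import bot gives the robot as it stands.
- The arm moves only by the tool step_arm, never from a script. Its argument "targets" is a list of rows, each a list of 5 numbers: the shift along the tool's x, y, z in mm, then the turn about the tool's z in degrees, then the closure, from 0 (fully open) to 1 (shut). In form: [[dx, dy, dz, spin, jaw], ...]. A call has 1 to 20 rows; each row is the pose to reach, as a shift and turn from the pose commanded when the call began, along the tool's axes at that moment; what a row does not reach only later rows make up. A row lasts 1/12 s, in which the tool goes at most 41.7 mm and 7.16 degrees, less where a joint would pass 70% of its speed; a pose out of reach is approached as far as the arm can. A call with a gripper value outside its range is refused whole. The fingers move at their own pace and stop on an object; "newtons" is the grip in N (left out, the last holds). Time passes only in rows, so rows that repeat a pose let the fingers close. It gives the time, the measured TCP pose, the force and the opening at its end, in the units of the state.
- bot.get_obs(): the state, without advancing time (a new reading comes with each control period).
- bot.read_camera(name): name is "scene" or "side" or "wrist"; returns a dict with "frame" (400x640x3 uint8, red, green, blue), "z_map" (400x640 float32, m along the optical axis (not along the pixel's ray), 0 where there is no reading), "fov_y" (degrees; the focal length in pixels is half the picture's height over the tangent of half this angle, whatever the lens; pixels are square), "cx", "cy" (the principal point, pixels), "distortion" ([k1, k2, p1, p2, k3] as OpenCV has them; the pictures are not rectified), "R" (3x3) and "t" (3): a world point X has camera coordinates R X + t. Camera axes: x right, y down, z forward; pixel columns grow to the right and rows downward; lengths in m; the calibration is good to about 2 mm. A picture is of the moment at which its call begins.
- bot.hand_in(): hands the job in, once; it reports no verdict.
The state is a dict: "t": time; "q": joint angles; "joint_vel": joint speeds; "joint_torque": joint torques, N m; "eef_pos": TCP position; "tool_rot": TCP orientation; "contact_force": force on the tool from outside, world axes, zero at the start; "torque": the same for the moment, N m; "gripper_width": opening from 0.0 (shut) to 1.0 (fully open).
Only numpy, scipy, OpenCV 4.12 (cv2) and the standard library are available. Lean on these libraries where they do the work, as an engineer would, in place of code of your own. Each camera call takes 0.05 s, during which the arm holds its last target.

## Task

The small prints on the printer's build plate have come loose. Using the fingers like a brush, sweep all four of them - bracket, bearing block, bushing and knob - across the plate and off its front edge so that they drop into the catch bin; slide them, do not pick anything up. Leave the thin-walled pot standing upright where it is on the plate, to be taken off by hand later, and do not disturb the things lying on the table.

Things in the scene. Friction and masses are not known exactly. Their poses are not given: they have to be found in the camera images.
- plate (a point): centre of the top face of the printer's dark square build plate: 214 x 214 mm, smooth, rigid, level, fixed, 95 mm above the table. Axes: -y to its front edge (robot's right, bin below), +y to the printer's column and beam, z up. No lip. Two clips 2 mm high reach 12 mm in over its two x edges at y = 15 to 45 mm
- nozzle (a point): tip of the print head's brass nozzle, 281 mm above the table, behind the plate; axes as the plate's. The head reaches 27 mm further to -y; the cross beam runs along x at y = +32 mm from here, 315 to 355 mm above the table; the 40 x 80 mm column, 450 mm high, stands at x = +85, y = +94 mm from here
- front_edge (a point): middle of the top of the plate's front edge, 107 mm from the plate's centre; axes as the plate's, so the edge runs along x for 107 mm to either side
- bin: grey open catch bin on the table, fixed: 200 mm (its x) x 150 mm (its y) x 50 mm high, walls 3 mm; origin at the centre of its underside. Its back wall (+y) stands about 15 mm in under the plate's front edge, its rim 45 mm below the plate's top. It is narrower than the plate and may stand up to 40 mm off to either side: a part pushed off beyond its end misses it
- bracket: off-white printed corner bracket, loose on the plate: 36 x 26 mm foot 8 mm thick with an upright 6 mm leaf across its -x end, 22 mm high in all; about 14 g; origin at the centre of its underside
- block: off-white printed bearing block, loose on the plate: 42 mm (x) x 16 mm (y) foot, 9 mm thick, with a round housing in the middle, 22 mm high; about 16 g; origin at the centre of its underside
- bushing: off-white printed flanged bushing, loose on the plate: flange 34 mm across and 8 mm thick, barrel 22 mm across, 20 mm high in all; about 13 g; origin at the centre of its underside
- knob: off-white printed six-lobed knob, loose on the plate: 36 mm across the lobes, 12 mm thick, with a 16 mm hub, 19 mm high in all; about 12 g; origin at the centre of its underside
- pot: off-white printed thin-walled round pot standing loose on the plate among the small parts: 42 mm across at the belly, 33 mm at the foot, 50 mm high, hollow, open at the top, about 30 g; origin at the centre of its underside. It stays where it is
- bottle: white bottle with a blue cap, 56 mm across, 150 mm high, standing on the table to the right of the bin; origin at its underside; leave alone
- glue_stick: glue stick standing on the table to the right of the bin, 28 mm across, 95 mm high; origin at its underside; leave alone
- scraper: scraper with a wooden handle, 200 mm long, lying on the table to the right of the bin; leave alone
- cutters: flush cutters with black handles, 120 mm long, lying on the table at the right; leave alone
- screwdriver: screwdriver with a black handle, 150 mm long, lying on the table between the robot and the printer; leave alone
- calipers: steel calipers, 200 mm long, lying on the table at the right; leave alone
Not all that is in view belongs to the job. What is shaped like the bracket but green or turquoise is not meant.

How it is judged:
By the outcome, as a careful person would: the job done as asked, in the order asked, and still so for the second after the job is handed in, with the robot touching nothing.
It also fails if it takes over 67 s, if anything falls off the work surface, if the arm or the gripper's body presses on something with over 40 N, if the wrist force passes 120 N, or if a joint passes its speed limit or range.

## Working session

There is one attempt and no reset: what is moved stays moved. The work goes in short steps, Python scripts to look and compute and a tool call to move; the robot and the scene stay as the last step left them, time stands still between calls to the robot, and variables do not carry over. Pictures are saved under pics/ and viewed, and the job is handed in when it is done.

Besides the shell and the picture viewer there is one more tool, called after ">>>" as name([rows], argument=value, ...), one row to a line, values as JSON. step_arm: Moves the arm, as the interface text tells. Its arguments: {"type":"object","properties":{"targets":{"type":"array"},"newtons":{"type":"number"}},"required":["targets"]}

```bash
mkdir -p pics; ls; cat > h.py <<'E'
import numpy as np,cv2
from station import bot
def K(c):
    H=c['frame'].shape[0]; f=H/2/np.tan(np.radians(c['fov_y'])/2)
    return np.array([[f,0,c['cx']],[0,f,c['cy']],[0,0,1.]])
def world(c,uv,z):
    p=cv2.undistortPoints(np.float64(uv).reshape(-1,1,2),K(c),np.float64(c['distortion'])).reshape(-1,2)
    R=np.array(c['R']);t=np.array(c['t']);C=-R.T@t
    d=np.c_[p,np.ones(len(p))]@R
    return C+d*((z-C[2])/d[:,2])[:,None]
def cloud(c):
    h,w=c['z_map'].shape
    uv=np.stack(np.meshgrid(np.arange(w),np.arange(h)),-1).reshape(-1,1,2).astype(float)
    p=cv2.undistortPoints(uv,K(c),np.float64(c['distortion'])).reshape(-1,2)
    z=c['z_map'].reshape(-1,1)
    X=(np.c_[p,np.ones(len(p))]*z-np.array(c['t']))@np.array(c['R'])
    X[z[:,0]==0]=np.nan
    return X.reshape(h,w,3)
def proj(c,P):
    R=np.array(c['R']);return cv2.projectPoints(np.float64(P).reshape(-1,1,3),cv2.Rodrigues(R)[0],np.float64(c['t']),K(c),np.float64(c['distortion']))[0].reshape(-1,2)
def save(n,c): cv2.imwrite('pics/'+n+'.png',cv2.cvtColor(c['frame'],cv2.COLOR_RGB2BGR))
E
python3 - <<'E'
from h import *
import pickle
o=bot.get_obs();print(o)
print(bot.tip_reach)
for n in('scene','side','wrist'):
    c=bot.read_camera(n);save(n+'0',c);pickle.dump(c,open(n+'0.pkl','wb'))
    print(n,c['fov_y'],-np.array(c['R']).T@c['t'])
E
```

```text
pics
{'t': 0.0, 'q': array([-0.10808985,  0.47781218,  0.02232422,  1.55643435, -0.01149941,
        1.10932383, -0.08310123]), 'joint_vel': array([ 0.00020521, -0.00164993,  0.00266182,  0.00065438,  0.00065383,
       -0.00059998,  0.00015849]), 'joint_torque': array([-5.45967814e-04, -5.96443820e+01,  1.60769675e+00, -2.81194621e+01,
        1.24063640e-02,  9.39900521e-03,  2.20753498e-05]), 'eef_pos': array([ 6.74447915e-01, -9.32610976e-06,  2.52324515e-01]), 'tool_rot': array([ 6.57276030e-05,  9.99999572e-01,  1.22227582e-05, -9.22543873e-04]), 'contact_force': array([-0.28975726, -0.52073012,  0.56475041]), 'torque': array([0.06004202, 0.03464756, 0.00980016]), 'gripper_width': 0.9968338112490189}
0.022
scene 51.71180818118288 [ 1.25392678 -0.13625887  0.9876804 ]
side 51.40673166556071 [-0.00685784  0.54084556  1.00050815]
wrist 68.11609788294683 [0.67578902 0.08423046 0.37359617]
```

View pics/scene0.png

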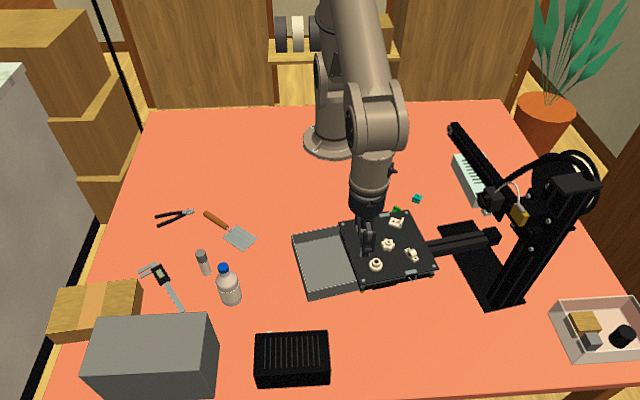

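View pics/side0.png

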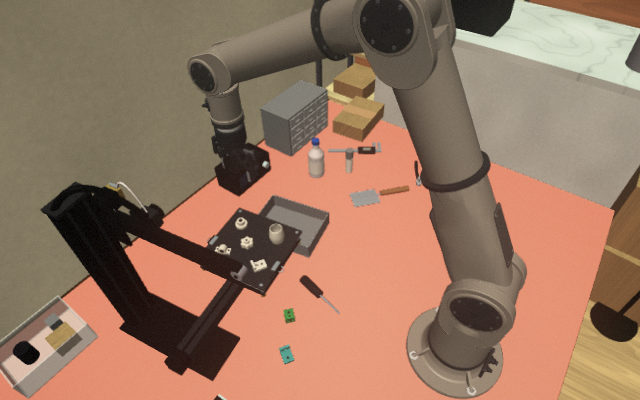

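View pics/wrist0.png

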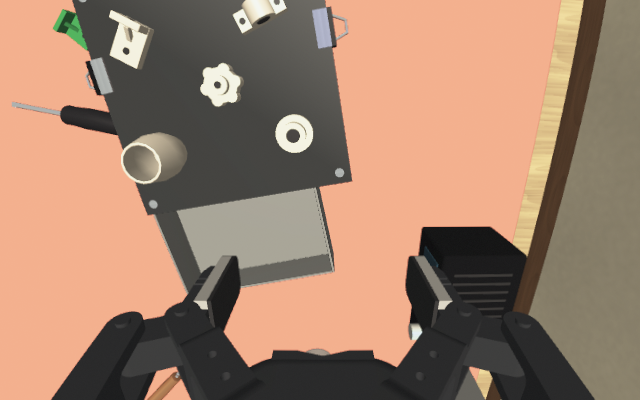

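The wrist view shows the plate (front corners near (148,214) and (352,181)), the pot (155,158), knob (221,85), bushing (294,133), bracket (131,40) and block (260,10). The bin lies below the front edge. Next I'll measure them.

```bash
python3 - <<'E'
from h import *
import pickle
cs={n:pickle.load(open(n+'0.pkl','rb')) for n in('scene','side','wrist')}
for n,c in cs.items():
    X=cloud(c); z=X[...,2]
    m=(abs(z-0.095)<0.004)&(X[...,0]>.45)&(X[...,0]<.95)&(X[...,1]>-.3)&(X[...,1]<.5)
    m=cv2.morphologyEx(m.astype(np.uint8),cv2.MORPH_OPEN,np.ones((3,3)))
    k,l,s,_=cv2.connectedComponentsWithStats(m)
    i=1+s[1:,4].argmax(); P=X[l==i]
    r=cv2.minAreaRect(P[:,:2].astype(np.float32)*1000)
    print(n,'plate z',np.median(P[:,2]),r,cv2.boxPoints(r).round(0).tolist())
    hsv=cv2.cvtColor(c['frame'],cv2.COLOR_RGB2HSV)
    m=(z>0.1)&(z<0.16)&(X[...,0]>.5)&(X[...,0]<.9)&(X[...,1]>-.15)&(X[...,1]<.35)&(hsv[...,2]>90)&(hsv[...,1]<90)
    k,l,s,ct=cv2.connectedComponentsWithStats(m.astype(np.uint8))
    for i in range(1,k):
        if s[i,4]<25: continue
        P=X[l==i]; print('  ',ct[i].round(),s[i,4],'min',P.min(0).round(3),'max',P.max(0).round(3),'mid',((P.min(0)+P.max(0))/2).round(3))
E
```

```text
scene plate z 0.09713516948472757 ((647.4611206054688, 83.7283935546875), (79.51342010498047, 74.13121032714844), 10.885278701782227) [[601.0, 113.0], [615.0, 40.0], [694.0, 55.0], [680.0, 128.0]]
   [397. 223.] 98 min [0.5   0.111 0.1  ] max [0.528 0.152 0.123] mid [0.514 0.132 0.112]
   [388. 244.] 125 min [0.567 0.076 0.1  ] max [0.603 0.111 0.12 ] mid [0.585 0.094 0.11 ]
   [412. 254.] 107 min [0.6   0.136 0.101] max [0.642 0.166 0.122] mid [0.621 0.151 0.111]
   [376. 264.] 124 min [0.631 0.035 0.1  ] max [0.664 0.071 0.121] mid [0.647 0.053 0.111]
side plate z 0.09542230096398577 ((577.1346435546875, 90.83476257324219), (222.16590881347656, 215.14605712890625), 8.25917911529541) [[452.0, 181.0], [483.0, -32.0], [703.0, 0.0], [672.0, 213.0]]
   [241. 222.] 97 min [0.629 0.035 0.1  ] max [0.663 0.069 0.119] mid [0.646 0.052 0.11 ]
   [276. 233.] 248 min [0.506 0.015 0.1  ] max [0.547 0.057 0.148] mid [0.526 0.036 0.124]
   [247. 242.] 110 min [0.567 0.077 0.1  ] max [0.601 0.112 0.118] mid [0.584 0.095 0.109]
   [223. 249.] 96 min [0.6   0.137 0.1  ] max [0.641 0.166 0.12 ] mid [0.62  0.152 0.11 ]
   [257. 264.] 100 min [0.5   0.111 0.1  ] max [0.525 0.153 0.12 ] mid [0.513 0.132 0.11 ]
wrist plate z 0.09566224432193499 ((580.7976684570312, 83.28230285644531), (221.0632781982422, 202.65231323242188), 8.08670711517334) [[457.0, 168.0], [486.0, -33.0], [704.0, -1.0], [676.0, 199.0]]
   [257.  13.] 1061 min [0.602 0.134 0.1  ] max [0.646 0.159 0.119] mid [0.624 0.146 0.11 ]
   [131.  39.] 1349 min [0.5  0.11 0.1 ] max [0.531 0.152 0.12 ] mid [0.516 0.131 0.11 ]
   [221.  84.] 1236 min [0.57  0.077 0.1  ] max [0.605 0.111 0.117] mid [0.588 0.094 0.108]
   [294. 133.] 1020 min [0.632 0.035 0.1  ] max [0.666 0.069 0.117] mid [0.649 0.052 0.109]
   [153. 158.] 2548 min [0.509 0.015 0.1  ] max [0.55  0.056 0.148] mid [0.53  0.035 0.124]
```

```bash
python3 - <<'E'
from h import *
import pickle
cs={n:pickle.load(open(n+'0.pkl','rb')) for n in('scene','side','wrist')}
c=cs['wrist']; w=world(c,[(148,214),(352,181)],.095); print('front corners',w.round(4), np.degrees(np.arctan2(*(w[1]-w[0])[1::-1])))
for n,c in cs.items():
    X=cloud(c); z=X[...,2]
    m=(z>.042)&(z<.056)&(X[...,1]<0.03)&(X[...,1]>-.2)&(X[...,0]>.42)&(X[...,0]<.78)
    m=cv2.morphologyEx(m.astype(np.uint8),cv2.MORPH_CLOSE,np.ones((3,3)))
    k,l,s,_=cv2.connectedComponentsWithStats(m); i=1+s[1:,4].argmax(); P=X[l==i]; P=P[(P[:,2]>.045)&(P[:,2]<.055)]
    r=cv2.minAreaRect(P[:,:2].astype(np.float32)*1000); print(n,'bin',r,cv2.boxPoints(r).round().tolist())
    m=(z>.25)&(z<.5)&(X[...,1]>0.12)&(X[...,0]>.2)&(X[...,0]<1)&(X[...,1]<.6)
    P=X[m]
    for a in np.arange(.25,.46,.02):
        Q=P[(P[:,2]>a)&(P[:,2]<a+.02)]
        if len(Q)>5: print('   z',a.round(2),len(Q),Q.min(0).round(3)[:2],Q.max(0).round(3)[:2])
for n in('scene','side'):
    f=cs[n]['frame']
    g=f[120:290,380:620] if n=='scene' else f[160:400,20:320]
    cv2.imwrite(f'pics/{n}_crop.png',cv2.resize(g[...,::-1],None,fx=2.5 if n!='scene' else 3.2,fy=2.5 if n!='scene' else 3.2,interpolation=cv2.INTER_CUBIC))
E
```

```text
front corners [[ 0.4938 -0.0303  0.095 ]
 [ 0.704   0.005   0.095 ]] 9.524146914482458
scene bin ((574.4617919921875, -77.90702056884766), (204.6995849609375, 144.31707763671875), 10.670809745788574) [[461.0, -26.0], [487.0, -168.0], [688.0, -130.0], [662.0, 12.0]]
   z 0.25 181 [0.706 0.348] [0.746 0.433]
   z 0.27 236 [0.66  0.301] [0.767 0.433]
   z 0.29 308 [0.641 0.274] [0.767 0.432]
   z 0.31 686 [0.385 0.255] [0.767 0.435]
   z 0.33 932 [0.383 0.255] [0.767 0.432]
   z 0.35 1574 [0.389 0.256] [0.766 0.431]
   z 0.37 611 [0.637 0.281] [0.766 0.432]
   z 0.39 1053 [0.643 0.283] [0.766 0.433]
   z 0.41 478 [0.646 0.285] [0.747 0.432]
   z 0.43 925 [0.653 0.317] [0.748 0.438]
   z 0.45 334 [0.659 0.328] [0.747 0.434]
side bin ((575.7594604492188, -73.69331359863281), (202.37347412109375, 155.84812927246094), 11.198284149169922) [[461.0, -17.0], [492.0, -170.0], [690.0, -130.0], [660.0, 22.0]]
   z 0.25 262 [0.69  0.349] [0.73  0.434]
   z 0.27 330 [0.675 0.334] [0.731 0.433]
   z 0.29 371 [0.645 0.274] [0.732 0.434]
   z 0.31 804 [0.382 0.257] [0.73  0.434]
   z 0.33 1170 [0.379 0.255] [0.73  0.433]
   z 0.35 2101 [0.387 0.257] [0.73  0.434]
   z 0.37 631 [0.635 0.283] [0.731 0.434]
   z 0.39 748 [0.639 0.284] [0.754 0.434]
   z 0.41 505 [0.644 0.285] [0.732 0.434]
   z 0.43 754 [0.648 0.319] [0.748 0.437]
   z 0.45 205 [0.656 0.331] [0.734 0.426]
wrist bin ((617.878662109375, -84.28406524658203), (124.50869750976562, 114.99645233154297), 11.483436584472656) [[545.0, -40.0], [568.0, -153.0], [690.0, -128.0], [667.0, -16.0]]
```

View pics/scene_crop.png

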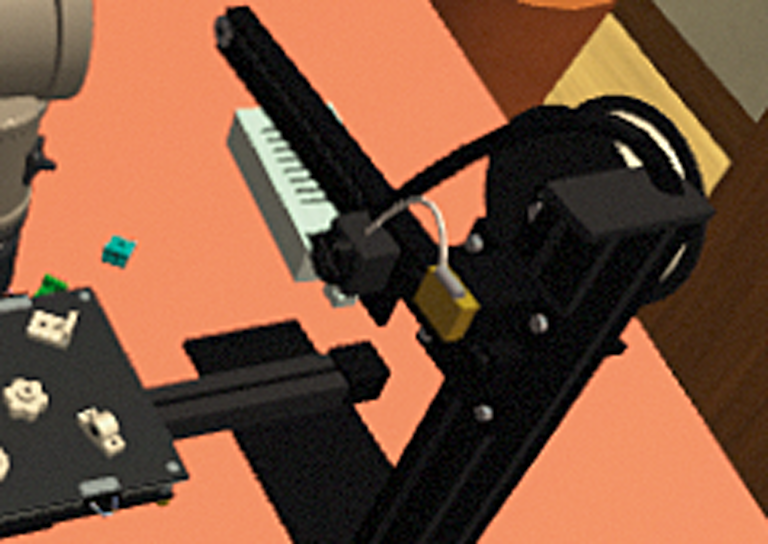

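View pics/side_crop.png

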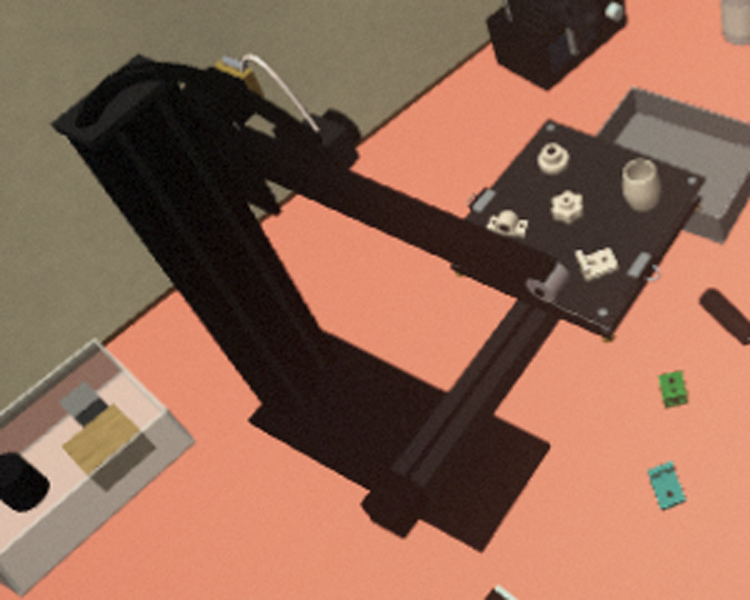

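```bash
python3 - <<'E'
from h import *
import pickle
cs={n:pickle.load(open(n+'0.pkl','rb')) for n in('scene','side','wrist')}
w=world(cs['side'],[(240,208.8),(302,232),(263.2,293)],.095);print(w.round(4))
a=w[0]-w[1];b=w[2]-w[1];print(np.hypot(*a[:2]),np.degrees(np.arctan2(a[1],a[0])),np.hypot(*b[:2]),np.degrees(np.arctan2(b[1],b[0])))
c=(w[0]+w[2])/2;print('c',c)
# scene: corners crop (82,290)/3.2+(380,120)=(405.6,210.6); (187,478)->(438.4,269.4)
w=world(cs['scene'],[(405.9,210.3),(438.6,269.4)],.095);print(w.round(4));a=w[1]-w[0];print(np.hypot(*a[:2]),np.degrees(np.arctan2(a[1],a[0])))
E
```

```text
[[ 0.6926  0.0089  0.095 ]
 [ 0.486  -0.0267  0.095 ]
 [ 0.445   0.186   0.095 ]]
0.20960494786078263 9.786968964549898 0.2166576238403972 100.90759664295967
c [0.56878987 0.09744088 0.095     ]
[[0.457  0.1725 0.095 ]
 [0.6666 0.214  0.095 ]]
0.2136363573402148 11.218062970948043
```

>>> step_arm([
  [0,0,0,-5,0.7],
  [0,0,0,-10.5,0.7],
  [0,0,0,-10.5,0.7],
  [0,0,0,-10.5,0.7],
  [0,0,0,-10.5,0.7],
  [0,0,0,-10.5,0.7],
], newtons=30)

```text
t: 0.65
eef_pos: [0.6749, -0.0, 0.2532]
tool_rot: [0.0, 0.996, 0.091, -0.0]
contact_force: [-0.3, -0.9, -0.3]
gripper_width: 0.298
```

```bash
cat >> h.py <<'E'
PC=np.array([.578,.091]);PH=np.radians(10.5);PR=np.array([[np.cos(PH),np.sin(PH)],[-np.sin(PH),np.cos(PH)]])
def uv(p): return (np.asarray(p)[...,:2]-PC)@PR.T*1000
def inv(u): return np.asarray(u)/1000@PR+PC
def parts(c):
    X=cloud(c);z=X[...,2];hsv=cv2.cvtColor(c['frame'],cv2.COLOR_RGB2HSV)
    U=uv(X)
    m=(z>0.099)&(z<0.16)&(abs(U)<115).all(-1)&(hsv[...,2]>90)&(hsv[...,1]<90)
    k,l,s,ct=cv2.connectedComponentsWithStats(m.astype(np.uint8))
    for i in range(1,k):
        if s[i,4]<20: continue
        P=U[l==i]; print('  px',ct[i].round(),s[i,4],'u',P.min(0).round(),P.max(0).round(),'mid',((P.min(0)+P.max(0))/2).round(),'ztop',z[l==i].max().round(3))
E
python3 - <<'E'
from h import *
o=bot.get_obs();print(o['t'],o['eef_pos'],uv(o['eef_pos']),o['tool_rot'],o['gripper_width'],o['q'])
for n in('scene','side','wrist'):
    c=bot.read_camera(n);save(n+'1',c);print(n);parts(c)
    X=cloud(c);d=np.linalg.norm(X[...,:2]-o['eef_pos'][:2],axis=-1)
    m=(d<.08)&(X[...,2]>.17)&(X[...,2]<.5)
    P=X[m]; 
    if len(P): print('lowest gripper z',np.sort(P[:,2])[:8].round(4), 'TCP',o['eef_pos'][2])
c=bot.read_camera('wrist');f=c['frame'];cv2.imwrite('pics/w1z.png',cv2.resize(f[0:220,30:400][...,::-1],None,fx=2.1,fy=2.1))
E
```

```text
0.65 [ 6.74946633e-01 -4.50405597e-05  2.53195680e-01] [  78.73161228 -107.18760363] [ 1.75334394e-05  9.95894171e-01  9.05250758e-02 -1.05846680e-04] 0.2984131759167944 [-0.08084556  0.47758629 -0.01630942  1.55335477  0.00840323  1.11093178
  0.08223677]
scene
  px [384. 214.] 24 u [-107.   17.] [-95.  46.] mid [-101.   32.] ztop 0.103
  px [396. 222.] 122 u [-86.  32.] [-39.  84.] mid [-62.  58.] ztop 0.124
  px [388. 244.] 129 u [-11. -14.] [25. 18.] mid [7. 2.] ztop 0.12
  px [412. 254.] 110 u [32. 39.] [76. 66.] mid [54. 52.] ztop 0.121
  px [376. 264.] 129 u [ 43. -67.] [ 78. -33.] mid [ 61. -50.] ztop 0.121
  px [409. 271.] 20 u [94. 14.] [107.  42.] mid [101.  28.] ztop 0.101
lowest gripper z [0.2331 0.234  0.2364 0.237  0.2373 0.2376 0.2377 0.2384] TCP 0.25319567953609806
side
  px [241. 223.] 100 u [ 43. -68.] [ 77. -33.] mid [ 60. -50.] ztop 0.12
  px [276. 233.] 252 u [-80. -96.] [-33. -23.] mid [-57. -59.] ztop 0.148
  px [247. 242.] 109 u [-11. -15.] [26. 18.] mid [7. 1.] ztop 0.116
  px [223. 249.] 104 u [30. 38.] [74. 64.] mid [52. 51.] ztop 0.12
  px [259. 264.] 133 u [-83.  31.] [-43.  74.] mid [-63.  53.] ztop 0.119
lowest gripper z [0.2328 0.2337 0.2342 0.2344 0.235  0.2351 0.2363 0.2364] TCP 0.25319567953609806
wrist
  px [154.  12.] 957 u [-80.  30.] [-39.  55.] mid [-60.  43.] ztop 0.108
  px [289.   7.] 694 u [34. 37.] [78. 52.] mid [56. 45.] ztop 0.119
  px [240.  67.] 1275 u [ -8. -15.] [28. 17.] mid [10.  1.] ztop 0.116
  px [157. 127.] 2638 u [-78. -67.] [-37. -26.] mid [-58. -46.] ztop 0.147
  px [304. 128.] 1020 u [ 46. -68.] [ 79. -35.] mid [ 63. -51.] ztop 0.118
lowest gripper z [0.2315 0.2316 0.2318 0.2321 0.2324 0.2326 0.2326 0.2328] TCP 0.25319567953609806
```

View pics/wrist1.png

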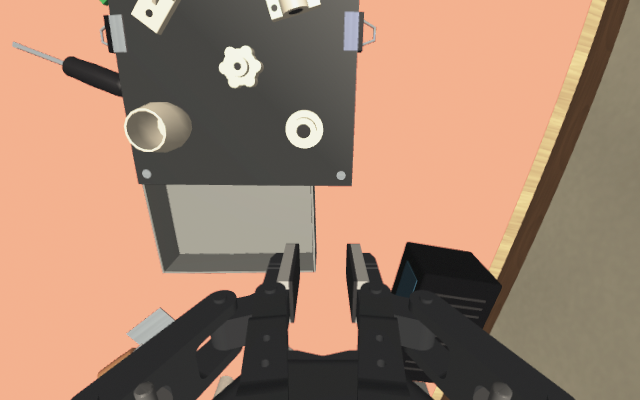

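View pics/scene1.png

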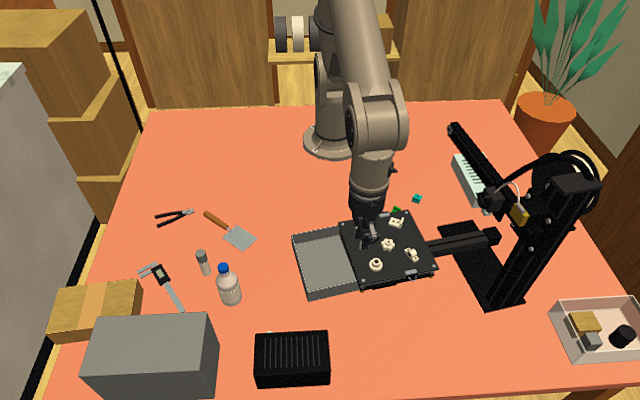

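The wrist view, now aligned with the plate, shows the pot (157,127), knob (240,67), bushing (304,128) and the bin, which reaches only to about x=315. I'll check the finger profile against height, because the fingers pass close to the pot.

```bash
python3 - <<'E'
from h import *
o=bot.get_obs();T=uv(o['eef_pos'])
for n in('scene','side','wrist'):
    c=bot.read_camera(n);X=cloud(c);U=uv(X)-T;h=(X[...,2]-o['eef_pos'][2])*1000
    m=(abs(U)<130).all(-1)&(h>-30)&(X[...,2]>.17)
    for a in range(-25,200,12):
        q=m&(h>=a)&(h<a+12)
        if q.sum()>4:print(n,a,q.sum(),U[q].min(0).round(),U[q].max(0).round())
E
```

```text
scene -25 11 [-18. -10.] [17. -0.]
scene -13 43 [-18. -11.] [26.  8.]
scene -1 38 [-22. -11.] [25.  7.]
scene 11 18 [-22. -11.] [22. -5.]
scene 23 54 [-45. -13.] [44. 10.]
scene 35 51 [-48. -16.] [50. 12.]
scene 47 81 [-27. -16.] [56. 12.]
scene 59 67 [-21. -17.] [62. 13.]
scene 71 132 [-12. -19.] [65. 20.]
scene 83 104 [ 10. -20.] [56. 19.]
scene 95 45 [ 22. -11.] [39.  9.]
scene 107 104 [-14. -37.] [37. 33.]
scene 119 144 [ -3. -37.] [37. 31.]
scene 131 155 [ -7. -37.] [37. 32.]
scene 143 244 [-15. -37.] [37. 34.]
scene 155 66 [ -2. -36.] [35. 29.]
scene 167 173 [-13. -39.] [39. 36.]
scene 179 189 [-23. -39.] [38. 35.]
scene 191 185 [-12. -37.] [37. 34.]
side -25 19 [-23.  -7.] [13. 13.]
side -13 58 [-30. -13.] [23. 13.]
side -1 53 [-29. -10.] [24. 12.]
side 11 45 [-31. -11.] [28. 13.]
side 23 105 [-49. -13.] [46. 16.]
side 35 83 [-54. -17.] [50. 18.]
side 47 130 [-61. -14.] [55. 20.]
side 59 105 [-66. -10.] [62. 20.]
side 71 195 [-67. -12.] [64. 23.]
side 83 83 [-48.  -9.] [34. 22.]
side 95 35 [-42. -10.] [-3. 36.]
side 107 114 [-42. -18.] [21. 41.]
side 119 119 [-41. -13.] [23. 40.]
side 131 124 [-41. -17.] [22. 40.]
side 143 191 [-42. -24.] [26. 40.]
side 155 48 [-41.  -5.] [12. 39.]
side 167 140 [-43. -21.] [24. 44.]
side 179 160 [-43. -26.] [25. 42.]
side 191 147 [-41. -21.] [22. 40.]
wrist -25 229 [-24. -11.] [26. 12.]
wrist -13 802 [-26. -11.] [28. 11.]
wrist -1 995 [-26. -11.] [28. 12.]
wrist 11 1321 [-40. -12.] [36. 14.]
wrist 23 4875 [-47. -13.] [50. 15.]
wrist 35 5919 [-53. -13.] [55. 18.]
wrist 47 9842 [-58. -13.] [61. 19.]
wrist 59 11199 [-65.  -3.] [67. 20.]
wrist 71 1516 [-64.  11.] [66. 21.]
```

>>> step_arm([
  [-9,-46,0,0,0.7],
  [-17,-80,20,0,0.7],
  [-17,-92,55,0,0.7],
  [-17,-92,90,0,0.7],
  [-17,-92,115,0,0.7],
  [-17,-92,125,0,0.7],
  [-17,-92,131,0,0.7],
  [-17,-92,134,0,0.7],
  [-17,-92,134,0,0.7],
  [-17,-92,134,0,0.7],
])

```text
t: 1.83
eef_pos: [0.6428, 0.0873, 0.121]
tool_rot: [-0.0, 0.996, 0.091, 0.001]
contact_force: [-0.6, 0.1, -0.3]
gripper_width: 0.301
```

```bash
python3 - <<'E'
from h import *
o=bot.get_obs();print(o['t'],o['eef_pos'],uv(o['eef_pos']),o['contact_force'],o['gripper_width'])
for n in('scene','wrist'):
    c=bot.read_camera(n);save(n+'2',c);print(n);parts(c)
E
```

```text
1.8333 [0.64277235 0.08726216 0.12095224] [ 63.00655998 -15.47906851] [-0.56801742  0.06508184 -0.32797626] 0.3011696011417228
scene
  px [363. 224.] 250 u [-82. -67.] [-39. -28.] mid [-61. -48.] ztop 0.152
  px [412. 254.] 114 u [28. 39.] [76. 64.] mid [52. 51.] ztop 0.122
  px [376. 264.] 123 u [ 43. -67.] [ 77. -33.] mid [ 60. -50.] ztop 0.12
  px [410. 272.] 35 u [94. 14.] [108.  45.] mid [101.  30.] ztop 0.103
wrist
  px [ 70. 132.] 4419 u [-80.  30.] [-37.  73.] mid [-59.  52.] ztop 0.12
  px [306. 138.] 3297 u [34. 37.] [78. 63.] mid [56. 50.] ztop 0.119
  px [219. 232.] 3194 u [ -8. -15.] [28. 18.] mid [10.  1.] ztop 0.116
  px [286. 266.] 477 u [ 43. -10.] [50. -3.] mid [47. -6.] ztop 0.144
  px [359. 266.] 480 u [78. -9.] [85. -3.] mid [81. -6.] ztop 0.145
  px [ 89. 332.] 8640 u [-77. -65.] [-37. -25.] mid [-57. -45.] ztop 0.147
  px [322. 313.] 2388 u [ 47. -63.] [ 80. -26.] mid [ 64. -44.] ztop 0.138
```

View pics/wrist2.png

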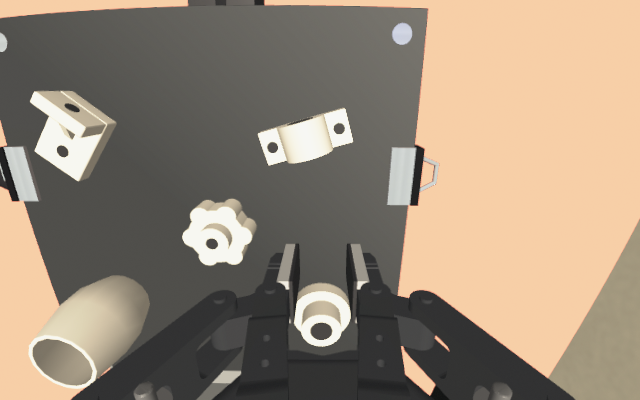

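The bushing (321,315) is centred between the two fingers at (285,265) and (360,265). Starting the sweep.

>>> step_arm([
  [0,2,2,0,0.7],
  [-1,8,2,0,0.7],
  [-3,15,2,0,0.7],
  [-6,22,2,0,0.7],
  [-9,29,2,0,0.7],
  [-12,36,2,0,0.7],
  [-15,43,2,0,0.7],
  [-18,50,2,0,0.7],
  [-21,57,2,0,0.7],
  [-24,64,2,0,0.7],
  [-27,71,2,0,0.7],
  [-30,78,2,0,0.7],
  [-32,85,2,0,0.7],
  [-34,92,2,0,0.7],
  [-36,99,2,0,0.7],
  [-37,106,2,0,0.7],
  [-37,110,2,0,0.7],
  [-37,110,2,0,0.7],
  [-37,110,2,0,0.7],
])

```text
t: 3.52
eef_pos: [0.6253, -0.0277, 0.1173]
tool_rot: [-0.0, 0.996, 0.091, 0.0]
contact_force: [0.6, 0.3, 0.1]
gripper_width: 0.303
```

```bash
python3 - <<'E'
from h import *
o=bot.get_obs();print(o['t'],o['eef_pos'],uv(o['eef_pos']),o['contact_force'],o['gripper_width'])
for n in('scene','wrist'):
    c=bot.read_camera(n);save(n+'3',c);print(n);parts(c)
E
```

```text
3.5167 [ 0.62534758 -0.02766999  0.11731889] [  24.9288542  -125.31126195] [0.59918267 0.26442344 0.09368542] 0.30269933571432395
scene
  px [384. 214.] 26 u [-107.   17.] [-94.  47.] mid [-100.   32.] ztop 0.104
  px [366. 225.] 129 u [-81. -56.] [-39. -29.] mid [-60. -42.] ztop 0.15
  px [396. 222.] 123 u [-83.  32.] [-41.  76.] mid [-62.  54.] ztop 0.123
  px [388. 244.] 129 u [-11. -14.] [26. 19.] mid [7. 3.] ztop 0.119
  px [412. 254.] 113 u [32. 38.] [74. 64.] mid [53. 51.] ztop 0.122
  px [411. 272.] 21 u [94. 17.] [107.  41.] mid [100.  29.] ztop 0.102
wrist
  px [283.  14.] 1894 u [ -6. -16.] [26. -2.] mid [10. -9.] ztop 0.116
  px [ 93. 114.] 14885 u [-79. -67.] [-37. -26.] mid [-58. -47.] ztop 0.148
  px [286. 264.] 439 u [   6. -115.] [  12. -112.] mid [   9. -113.] ztop 0.14
  px [359. 264.] 446 u [  40. -115.] [  46. -112.] mid [  43. -114.] ztop 0.139
```

View pics/wrist3.png

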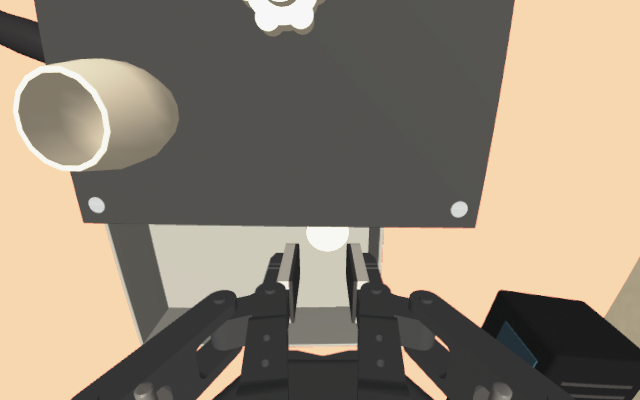

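View pics/scene3.png

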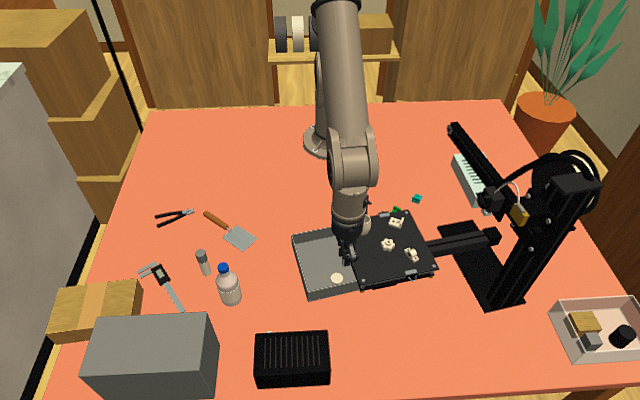

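The bushing is in the bin (disc at wrist (327,237), scene (337,278)). The knob is next, with the jaws a little narrower so they clear the block.

>>> step_arm([
  [0,0,-35,0,0.8],
  [0,-5,-70,0,0.8],
  [-5,-40,-70,0,0.8],
  [-10,-75,-70,0,0.8],
  [-15,-110,-70,0,0.8],
  [-17,-140,-70,0,0.8],
  [-17,-155,-60,0,0.8],
  [-17,-155,-40,0,0.8],
  [-17,-155,-20,0,0.8],
  [-17,-155,-10,0,0.8],
  [-17,-155,-5,0,0.8],
  [-17,-155,-2,0,0.8],
  [-17,-155,-2,0,0.8],
  [-17,-155,-2,0,0.8],
])

```text
t: 4.78
eef_pos: [0.5809, 0.1217, 0.1201]
tool_rot: [-0.0, 0.996, 0.091, 0.001]
contact_force: [0.4, -0.0, -0.1]
gripper_width: 0.2
```

```bash
python3 - <<'E'
from h import *
o=bot.get_obs();print(o['t'],o['eef_pos'],uv(o['eef_pos']),o['contact_force'],o['gripper_width'])
for n in('scene','wrist'):
    c=bot.read_camera(n);save(n+'4',c);print(n);parts(c)
E
```

```text
4.7833 [0.58085145 0.12172559 0.12006173] [ 8.40299648 29.69145278] [ 0.35987936 -0.01225897 -0.07907706] 0.20027754783987564
scene
  px [384. 214.] 29 u [-109.   19.] [-92.  48.] mid [-101.   33.] ztop 0.104
  px [363. 224.] 250 u [-83. -66.] [-40. -28.] mid [-61. -47.] ztop 0.15
  px [388. 244.] 127 u [-13. -14.] [26. 19.] mid [6. 2.] ztop 0.119
  px [412. 254.] 112 u [32. 39.] [76. 64.] mid [54. 51.] ztop 0.122
  px [411. 272.] 31 u [95. 17.] [108.  45.] mid [101.  31.] ztop 0.104
wrist
  px [191. 220.] 3320 u [-79.  31.] [-37.  74.] mid [-58.  52.] ztop 0.119
  px [414. 229.] 2889 u [34. 38.] [77. 64.] mid [56. 51.] ztop 0.119
  px [295. 265.] 469 u [-7. 36.] [-0. 42.] mid [-4. 39.] ztop 0.142
  px [350. 265.] 488 u [19. 36.] [31. 42.] mid [25. 39.] ztop 0.142
  px [323. 306.] 1884 u [ -2. -16.] [22. 22.] mid [10.  3.] ztop 0.137
  px [211. 344.] 38 u [-60. -30.] [-34.  23.] mid [-47.  -4.] ztop 0.156
  px [227. 380.] 396 u [-51. -47.] [-38. -29.] mid [-45. -38.] ztop 0.139
```

View pics/wrist4.png

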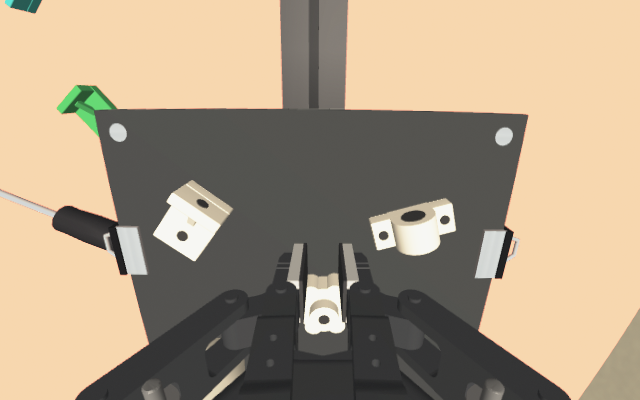

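The knob (323,310) is centred in front of the fingers and the block and bracket are clear. Sweeping the knob.

>>> step_arm([
  [0,4,0,0,0.8],
  [2,12,0,0,0.8],
  [5,20,0,0,0.8],
  [8,28,0,0,0.8],
  [11,36,0,0,0.8],
  [13,44,0,0,0.8],
  [14,52,0,0,0.8],
  [14,61,0,0,0.8],
  [14,70,0,0,0.8],
  [14,79,0,0,0.8],
  [14,88,0,0,0.8],
  [14,97,0,0,0.8],
  [14,106,0,0,0.8],
  [14,115,0,0,0.8],
  [14,124,0,0,0.8],
  [14,133,0,0,0.8],
  [14,142,0,0,0.8],
  [14,150,0,0,0.8],
  [14,155,0,0,0.8],
  [14,155,0,0,0.8],
])

```text
t: 6.55
eef_pos: [0.6224, -0.03, 0.1193]
tool_rot: [0.0, 0.996, 0.09, 0.0]
contact_force: [-0.2, 0.2, 0.3]
gripper_width: 0.2
```

```bash
python3 - <<'E'
from h import *
o=bot.get_obs();print(o['t'],o['eef_pos'],uv(o['eef_pos']),o['contact_force'],o['gripper_width'])
for n in('scene','wrist'):
    c=bot.read_camera(n);save(n+'5',c);print(n);parts(c)
E
```

```text
6.55 [ 0.62244656 -0.02996556  0.11929844] [  21.65807761 -127.03972239] [-0.2033406   0.23558564  0.30299201] 0.19961500275032745
scene
  px [384. 214.] 27 u [-110.   18.] [-94.  48.] mid [-102.   33.] ztop 0.105
  px [366. 224.] 157 u [-101.  -58.] [-40. -10.] mid [-71. -34.] ztop 0.15
  px [396. 222.] 116 u [-83.  32.] [-40.  73.] mid [-61.  53.] ztop 0.125
  px [412. 254.] 111 u [30. 39.] [75. 63.] mid [53. 51.] ztop 0.122
  px [412. 271.] 25 u [95. 21.] [108.  44.] mid [101.  33.] ztop 0.103
wrist
  px [104. 111.] 14290 u [-79. -67.] [-37. -26.] mid [-58. -47.] ztop 0.148
  px [297. 254.] 40 u [   8. -115.] [  13. -115.] mid [  10. -115.] ztop 0.12
  px [350. 259.] 52 u [  33. -115.] [  38. -114.] mid [  35. -115.] ztop 0.127
  px [293. 273.] 26 u [   8. -115.] [  12. -115.] mid [  10. -115.] ztop 0.132
  px [353. 280.] 32 u [  34. -115.] [  38. -113.] mid [  36. -114.] ztop 0.141
  px [291. 281.] 24 u [   8. -115.] [  12. -113.] mid [  10. -114.] ztop 0.141
```

View pics/wrist5.png

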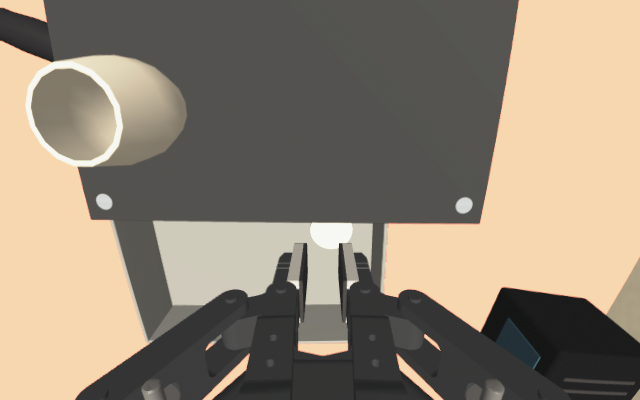

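View pics/scene5.png

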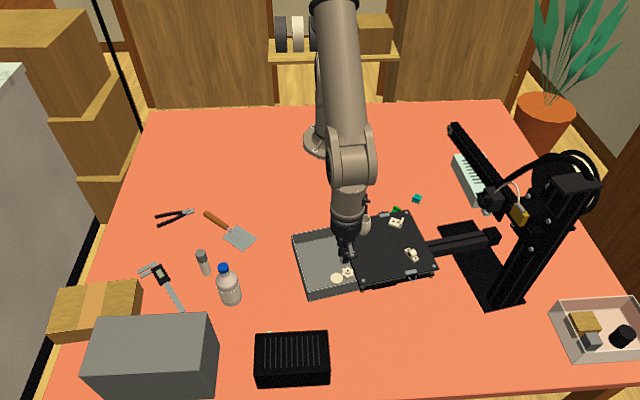

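The knob is in the bin too (scene (348,271)). Next I'll straddle the block from above and drag it along -x so it lines up with the bin.

>>> step_arm([
  [0,0,-35,0,0.8],
  [0,-5,-65,0,0.5],
  [8,-40,-65,0,0.3],
  [16,-75,-65,0,0.3],
  [24,-110,-65,0,0.3],
  [30,-145,-65,0,0.3],
  [34,-170,-65,0,0.3],
  [34,-178,-60,0,0.3],
  [34,-178,-35,0,0.3],
  [34,-178,-22,0,0.3],
  [34,-178,-18,0,0.3],
  [34,-178,-18,0,0.3],
  [34,-178,-18,0,0.3],
])

```text
t: 7.73
eef_pos: [0.6235, 0.1521, 0.1375]
tool_rot: [0.0, 0.996, 0.091, -0.0]
contact_force: [-0.4, -0.3, 0.4]
gripper_width: 0.702
```

```bash
cat > prof.py <<'E'
from h import *
import sys
o=bot.get_obs();T=uv(o['eef_pos']);print(o['t'],o['eef_pos'],T,o['contact_force'],o['gripper_width'])
for n in('scene','side','wrist'):
    c=bot.read_camera(n);save(n+sys.argv[1],c);print(n);parts(c);X=cloud(c);U=uv(X)-T;h=(X[...,2]-o['eef_pos'][2])*1000
    hsv=cv2.cvtColor(c['frame'],cv2.COLOR_RGB2HSV)
    m=(abs(U[...,0])<75)&(abs(U[...,1])<14)&(h>-25)&(X[...,2]>.098)&~((hsv[...,2]>90)&(X[...,2]<.125)&(abs(U[...,0])<26))
    for a in range(-25,40,8):
        q=m&(h>=a)&(h<a+8)
        if q.sum()>2:print('  prof',a,q.sum(),U[q].min(0).round(),U[q].max(0).round(),h[q].min().round(1))
E
python3 prof.py 6
```

```text
7.7333 [0.62350167 0.1520613  0.13745661] [55.86728349 51.74680556] [-0.37006809 -0.25570899  0.44539211] 0.7015133080231208
scene
  px [384. 214.] 30 u [-111.   18.] [-93.  47.] mid [-102.   33.] ztop 0.105
  px [363. 224.] 251 u [-82. -67.] [-40. -28.] mid [-61. -47.] ztop 0.15
  px [396. 222.] 114 u [-82.  32.] [-39.  76.] mid [-61.  54.] ztop 0.122
  px [411. 253.] 90 u [32. 38.] [74. 62.] mid [53. 50.] ztop 0.123
  px [411. 271.] 30 u [95. 15.] [107.  45.] mid [101.  30.] ztop 0.102
  prof -17 12 [-34.  -7.] [34. 10.] -14.4
  prof -9 33 [-46. -11.] [40. 12.] -8.9
  prof -1 33 [-38. -10.] [42. 13.] -0.4
  prof 7 30 [-46. -10.] [43. 10.] 7.2
  prof 15 25 [-40. -11.] [41.  8.] 15.2
  prof 23 20 [-54. -12.] [40.  6.] 23.3
  prof 31 44 [-62. -12.] [60. 11.] 32.0
  prof 39 54 [-63. -13.] [61. 13.] 39.1
side
  px [276. 233.] 251 u [-82. -80.] [-19. -23.] mid [-51. -52.] ztop 0.148
  px [223. 249.] 100 u [17. 42.] [73. 64.] mid [45. 53.] ztop 0.155
  px [259. 264.] 134 u [-84.  32.] [-44.  73.] mid [-64.  52.] ztop 0.12
  prof -17 20 [-39.  -8.] [35. 12.] -16.9
  prof -9 28 [-46. -10.] 
[... 278 characters left out ...]
31 u [-80.  30.] [-37.  74.] mid [-58.  52.] ztop 0.119
  px [321. 251.] 2120 u [34. 37.] [78. 64.] mid [56. 50.] ztop 0.119
  px [246. 271.] 524 u [19. 59.] [26. 64.] mid [22. 61.] ztop 0.16
  px [399. 271.] 520 u [89. 58.] [96. 64.] mid [92. 61.] ztop 0.16
  px [180. 388.] 178 u [-42. -59.] [-37. -42.] mid [-40. -51.] ztop 0.131
  prof -25 5 [-4.  6.] [0. 7.] -25.0
  prof -17 260 [-35. -11.] [41. 11.] -16.9
  prof -9 644 [-42. -11.] [45. 12.] -9.0
  prof -1 747 [-42. -11.] [45. 12.] -1.0
  prof 7 916 [-42. -11.] [45. 12.] 7.0
  prof 15 1198 [-42. -11.] [45. 12.] 15.0
  prof 23 988 [-58.  -4.] [61. 14.] 23.0
  prof 31 3921 [-61. -12.] [64. 14.] 31.0
  prof 39 4682 [-62. -13.] [65. 14.] 39.0
```

View pics/wrist6.png

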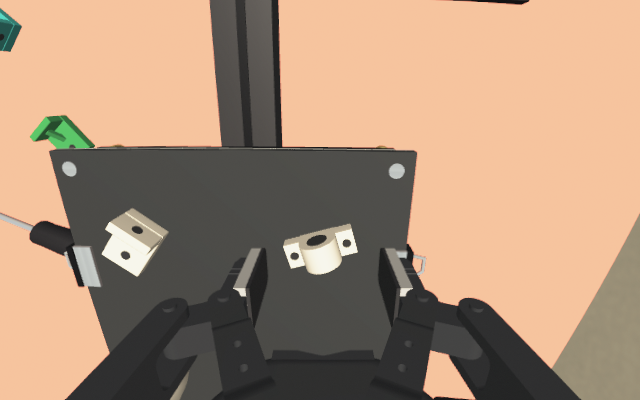

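View pics/scene6.png

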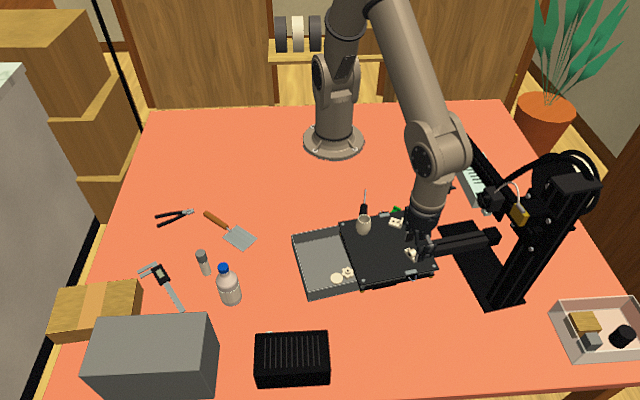

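>>> step_arm([
  [-1,-1,10,0,0.3],
  [-1,-1,17,0,0.3],
  [-1,-1,20,0,0.3],
  [-1,-1,21,0,0.3],
  [-5,-1,21,0,0.3],
  [-10,-1,21,0,0.3],
  [-15,-1,21,0,0.3],
  [-20,-1,21,0,0.3],
  [-25,-1,21,0,0.3],
  [-30,-1,21,0,0.3],
  [-34,-1,21,0,0.3],
  [-38,-1,21,0,0.3],
  [-41,-1,21,0,0.3],
  [-41,-1,21,0,0.3],
  [-41,-1,21,0,0.3],
])

```text
t: 9.13
eef_pos: [0.5827, 0.1466, 0.1164]
tool_rot: [-0.0, 0.996, 0.091, 0.0]
contact_force: [0.6, -1.0, -0.2]
gripper_width: 0.696
```

```bash
python3 prof.py 7
```

```text
9.1333 [0.58271168 0.14663246 0.11637792] [14.7709925  53.84225019] [ 0.60384343 -1.00743417 -0.24525671] 0.6955081520419801
scene
  px [384. 214.] 31 u [-110.   19.] [-93.  48.] mid [-101.   33.] ztop 0.103
  px [363. 224.] 250 u [-83. -67.] [-37. -29.] mid [-60. -48.] ztop 0.152
  px [394. 222.] 92 u [-81.  32.] [-18.  64.] mid [-49.  48.] ztop 0.149
  px [407. 243.] 58 u [-5. 43.] [50. 62.] mid [23. 53.] ztop 0.135
  prof -25 77 [-68. -14.] [72. 14.] -18.4
  prof -17 80 [-75. -14.] [72. 13.] -17.0
  prof -9 36 [-75. -11.] [40. 10.] -9.0
  prof -1 34 [-36. -11.] [41. 11.] -0.9
  prof 7 29 [-39. -10.] [42. 12.] 7.1
  prof 15 19 [-37. -11.] [38.  9.] 15.3
  prof 23 20 [-46. -12.] [39.  3.] 23.1
  prof 31 41 [-59. -13.] [59. 11.] 31.1
  prof 39 47 [-66. -13.] [61. 13.] 39.0
side
  px [276. 233.] 253 u [-82. -66.] [-41. -23.] mid [-61. -45.] ztop 0.148
  px [233. 255.] 118 u [-23.  45.] [43. 66.] mid [10. 56.] ztop 0.134
  px [259. 265.] 134 u [-81.  31.] [-43.  74.] mid [-62.  52.] ztop 0.121
  prof -25 8 [-60. -14.] [29. 10.] -18.2
  prof -17 43 [-74. -13.] [34. 13.] -16.8
  prof -9 
[... 310 characters left out ...]
[-35.  74.] mid [-57.  52.] ztop 0.148
  px [337. 267.] 2776 u [ 2. 46.] [45. 65.] mid [24. 55.] ztop 0.119
  px [246. 271.] 540 u [-23.  60.] [-15.  66.] mid [-19.  63.] ztop 0.142
  px [399. 271.] 543 u [47. 60.] [55. 66.] mid [51. 63.] ztop 0.143
  px [200. 387.] 968 u [-76. -36.] [-46. -25.] mid [-61. -30.] ztop 0.121
  prof -25 61 [-65.  -8.] [32. 14.] -18.4
  prof -17 1283 [-75. -14.] [43. 14.] -17.0
  prof -9 1111 [-66. -12.] [44. 14.] -9.0
  prof -1 1304 [-74. -12.] [45. 14.] -1.0
  prof 7 945 [-42. -11.] [45. 12.] 7.0
  prof 15 1123 [-42. -12.] [45. 12.] 15.0
  prof 23 1205 [-59.   1.] [62. 14.] 23.0
  prof 31 4548 [-61. -13.] [64. 14.] 31.0
  prof 39 4175 [-62. -13.] [65. 14.] 39.0
```

View pics/wrist7.png

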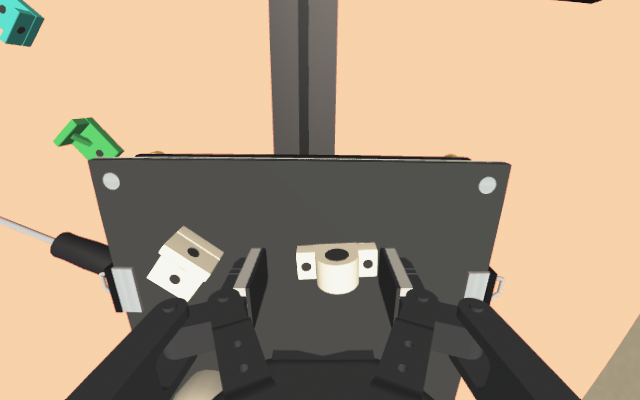

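The block (337,266) now sits square at about (24, 55) mm in plate axes. I'll lift, go behind it and sweep.

>>> step_arm([
  [0,0,-25,0,0.3],
  [0,0,-50,0,0.4],
  [4,-14,-55,0,0.6],
  [9,-29,-55,0,0.7],
  [9,-29,-50,0,0.7],
  [9,-29,-35,0,0.7],
  [9,-29,-18,0,0.7],
  [9,-29,-8,0,0.7],
  [9,-29,-2,0,0.7],
  [9,-29,1,0,0.7],
  [9,-29,1,0,0.7],
])

```text
t: 10.2
eef_pos: [0.5846, 0.1769, 0.1169]
tool_rot: [0.0, 0.996, 0.092, -0.002]
contact_force: [-12.4, -3.4, 24.7]
gripper_width: 0.302
```

```bash
python3 prof.py 8 | grep -v prof
```

```text
10.2 [0.58459535 0.17690614 0.11688207] [22.14005838 83.26572678] [-12.38787374  -3.38117471  24.65981853] 0.30248808680802913
scene
  px [383. 214.] 21 u [-109.   18.] [-95.  48.] mid [-102.   33.] ztop 0.104
  px [363. 224.] 251 u [-101.  -67.] [-39. -10.] mid [-70. -38.] ztop 0.152
  px [396. 222.] 118 u [-84.  32.] [-40.  74.] mid [-62.  53.] ztop 0.122
  px [408. 243.] 102 u [-11.  48.] [38. 73.] mid [13. 60.] ztop 0.123
  px [410. 272.] 30 u [94. 15.] [108.  40.] mid [101.  27.] ztop 0.102
side
  px [276. 233.] 252 u [-81. -67.] [-41. -24.] mid [-61. -45.] ztop 0.15
  px [259. 264.] 135 u [-83.  31.] [-44.  74.] mid [-64.  53.] ztop 0.12
wrist
  px [286. 266.] 468 u [ 2. 90.] [ 9. 96.] mid [ 6. 93.] ztop 0.14
  px [359. 266.] 472 u [37. 90.] [44. 96.] mid [40. 93.] ztop 0.139
  px [175. 302.] 1479 u [-80.  38.] [-21.  96.] mid [-50.  67.] ztop 0.16
  px [321. 313.] 1887 u [ 7. 47.] [39. 73.] mid [23. 60.] ztop 0.131
```

View pics/wrist8.png

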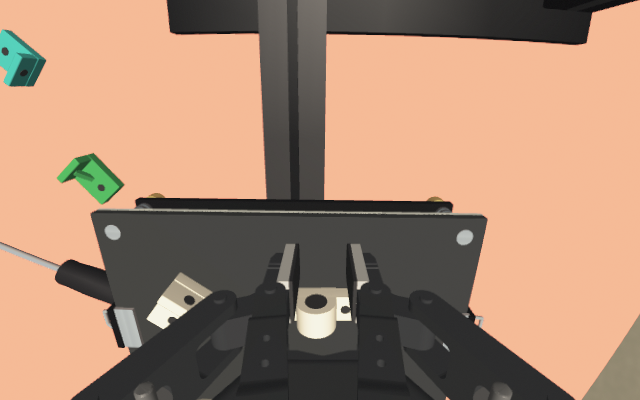

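I misjudged the descent: the tips reach the plate with about 25 N. I'll raise them 4 mm.

>>> step_arm([
  [0,0,-4,0,0.7],
  [0,0,-4,0,0.7],
  [0,0,-4,0,0.7],
])

```text
t: 10.6
eef_pos: [0.5864, 0.177, 0.119]
tool_rot: [-0.0, 0.996, 0.092, 0.0]
contact_force: [0.6, 0.5, 0.1]
gripper_width: 0.302
```

```bash
python3 prof.py 9; python3 - <<'E'
import cv2
f=cv2.imread('pics/scene9.png');cv2.imwrite('pics/s9z.png',cv2.resize(f[180:320,290:470],None,fx=4,fy=4,interpolation=cv2.INTER_CUBIC))
E
```

```text
10.6 [0.58637423 0.17698868 0.11897851] [23.90419417 83.02271055] [0.58141661 0.45596258 0.08949586] 0.3017056447931834
scene
  px [384. 214.] 26 u [-110.   17.] [-92.  47.] mid [-101.   32.] ztop 0.103
  px [363. 224.] 256 u [-83. -66.] [-38. -28.] mid [-61. -47.] ztop 0.15
  px [396. 222.] 118 u [-84.  32.] [-42.  75.] mid [-63.  54.] ztop 0.122
  px [408. 243.] 100 u [-5. 47.] [38. 66.] mid [16. 56.] ztop 0.124
  px [410. 271.] 39 u [93. 15.] [108.  45.] mid [101.  30.] ztop 0.103
  prof -25 132 [-75. -14.] [75. 14.] -21.0
  prof -17 21 [-24. -10.] [23.  9.] -16.1
  prof -9 24 [-17. -11.] [25.  8.] -8.7
  prof -1 24 [-20. -10.] [25.  7.] -0.9
  prof 7 24 [-22. -10.] [23.  2.] 7.7
  prof 15 15 [-26. -11.] [23.  1.] 15.1
  prof 23 33 [-41. -12.] [43.  9.] 23.4
  prof 31 50 [-46. -13.] [45. 11.] 31.0
  prof 39 37 [-48. -13.] [50. 11.] 39.3
side
  px [276. 233.] 252 u [-82. -66.] [-41. -23.] mid [-61. -44.] ztop 0.147
  px [259. 264.] 134 u [-84.  31.] [-43.  74.] mid [-63.  53.] ztop 0.12
  prof 15 3 [13. -3.] [13.  1.] 17.4
  prof 23 20 [-47.  -8.] [36.  6.] 24.0
  prof 31 22 [-49. -11.] [41.  9.] 31.1
  prof 39 42 [-54. -13.] [49. 13.] 39.2
wrist
  px [286. 266.] 469 u [ 4. 89.] [11. 95.] mid [ 7. 92.] ztop 0.142
  px [359. 266.] 472 u [39. 89.] [45. 95.] mid [42. 92.] ztop 0.142
  px [175. 300.] 1608 u [-80.  38.] [-19.  96.] mid [-50.  67.] ztop 0.159
  px [320. 311.] 1839 u [ 9. 47.] [40. 72.] mid [25. 60.] ztop 0.132
  prof -25 54 [-75. -14.] [15. 10.] -21.0
  prof -17 284 [-75. -14.] [27. 11.] -17.0
  prof -9 373 [-26. -11.] [27. 11.] -8.9
  prof -1 469 [-26. -12.] [27. 11.] -1.0
  prof 7 614 [-26. -12.] [27. 11.] 7.0
  prof 15 1094 [-40. -12.] [36. 14.] 15.0
  prof 23 2145 [-46. -13.] [48. 14.] 23.0
  prof 31 5432 [-49. -14.] [52. 14.] 31.0
  prof 39 2830 [-53. -13.] [55. 14.] 39.0
```

View pics/s9z.png

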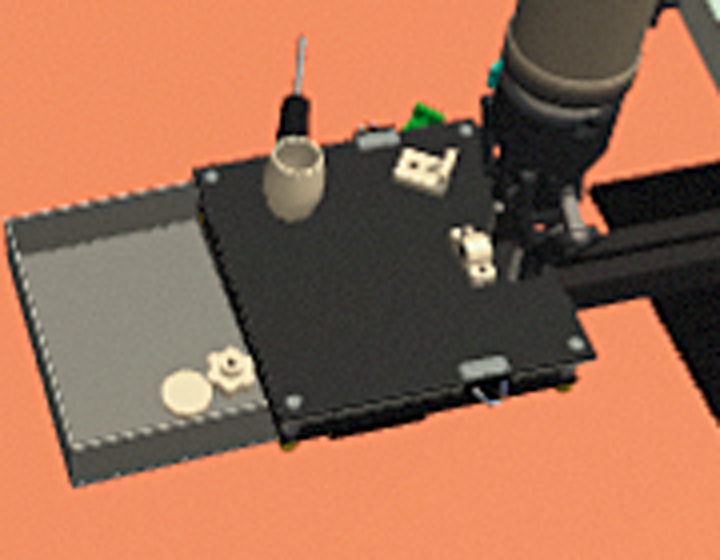

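The force is back to zero and the block (scene crop (473,255)) is squarely in front of the fingers. Sweeping it.

>>> step_arm([
  [-2,3,0,0,0.7],
  [-2,9,0,0,0.7],
  [-2,16,0,0,0.7],
  [-2,23,0,0,0.7],
  [-2,31,0,0,0.7],
  [-2,39,0,0,0.7],
  [-2,47,0,0,0.7],
  [-2,55,0,0,0.7],
  [-2,63,0,0,0.7],
  [-2,71,0,0,0.7],
  [-2,79,0,0,0.7],
  [-2,87,0,0,0.7],
  [-2,95,0,0,0.7],
  [-2,100,0,0,0.7],
  [-2,100,0,0,0.7],
])

```text
t: 12.0
eef_pos: [0.6029, 0.0762, 0.1193]
tool_rot: [0.0, 0.996, 0.09, 0.0]
contact_force: [-0.4, -0.2, 1.0]
gripper_width: 0.299
```

```bash
python3 prof.py 10 | grep -v prof
```

```text
12.0 [0.60286807 0.0762343  0.11929455] [ 21.76081328 -19.05028977] [-0.42133481 -0.15768416  0.96920683] 0.29936700445940856
scene
  px [363. 224.] 250 u [-84. -67.] [-40. -28.] mid [-62. -47.] ztop 0.153
  px [376. 250.] 112 u [-11. -47.] [ 41. -24.] mid [ 15. -36.] ztop 0.128
side
  px [276. 233.] 251 u [-81. -66.] [-40. -24.] mid [-61. -45.] ztop 0.149
  px [247. 234.] 23 u [  1. -37.] [36. -6.] mid [ 19. -22.] ztop 0.134
  px [259. 265.] 135 u [-83.  32.] [-43.  74.] mid [-63.  53.] ztop 0.12
wrist
  px [148. 128.] 4650 u [-80.  30.] [-37.  74.] mid [-59.  52.] ztop 0.12
  px [286. 266.] 484 u [  2. -11.] [ 9. -4.] mid [ 6. -8.] ztop 0.143
  px [359. 266.] 481 u [ 37. -11.] [44. -4.] mid [40. -8.] ztop 0.142
  px [154. 315.] 3853 u [-77. -57.] [-21.  -5.] mid [-49. -31.] ztop 0.159
  px [321. 302.] 1789 u [  8. -47.] [ 38. -27.] mid [ 23. -37.] ztop 0.127
  px [201. 345.] 32 u [-41. -58.] [-24. -25.] mid [-33. -42.] ztop 0.152
```

View pics/wrist10.png

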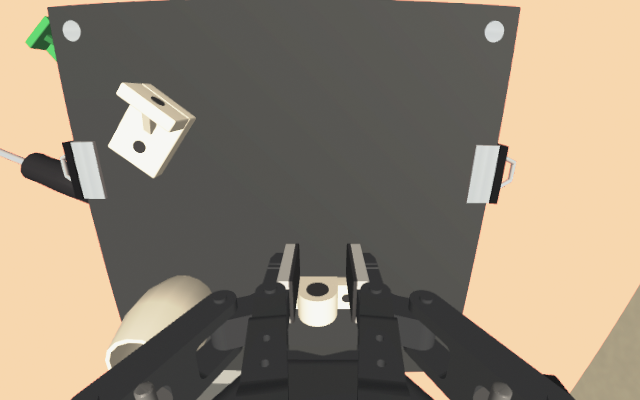

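The block (318,300) is still square to the fingers. Continuing off the edge.

>>> step_arm([
  [0,5,0,0,0.7],
  [0,12,0,0,0.7],
  [0,20,0,0,0.7],
  [0,28,0,0,0.7],
  [0,36,0,0,0.7],
  [0,44,0,0,0.7],
  [0,52,0,0,0.7],
  [0,60,0,0,0.7],
  [0,68,0,0,0.7],
  [0,76,0,0,0.7],
  [0,84,0,0,0.7],
  [0,92,0,0,0.7],
  [0,100,0,0,0.7],
  [0,106,0,0,0.7],
  [0,108,0,0,0.7],
  [0,108,0,0,0.7],
])

```text
t: 13.48
eef_pos: [0.6223, -0.029, 0.1193]
tool_rot: [0.0, 0.996, 0.091, -0.0]
contact_force: [-0.6, -0.1, 0.4]
gripper_width: 0.295
```

```bash
python3 prof.py 11 | grep -v prof
```

```text
13.4833 [ 0.62230189 -0.02896157  0.11925067] [  21.69879471 -126.02617819] [-0.5644719  -0.05969325  0.41312706] 0.29541134160786253
scene
  px [384. 214.] 27 u [-110.   18.] [-95.  48.] mid [-102.   33.] ztop 0.104
  px [366. 224.] 152 u [-98. -59.] [-39. -11.] mid [-69. -35.] ztop 0.151
  px [396. 222.] 118 u [-80.  33.] [-40.  85.] mid [-60.  59.] ztop 0.123
  px [411. 271.] 32 u [94. 16.] [108.  44.] mid [101.  30.] ztop 0.103
side
  px [276. 233.] 250 u [-82. -67.] [-41. -22.] mid [-61. -45.] ztop 0.149
  px [259. 264.] 135 u [-84.  33.] [-43.  74.] mid [-64.  53.] ztop 0.12
wrist
  px [105. 114.] 14207 u [-79. -67.] [-37. -26.] mid [-58. -47.] ztop 0.148
  px [286. 264.] 442 u [   3. -115.] [   9. -112.] mid [   6. -114.] ztop 0.14
  px [359. 264.] 442 u [  37. -115.] [  42. -112.] mid [  40. -114.] ztop 0.14
```

View pics/scene11.png

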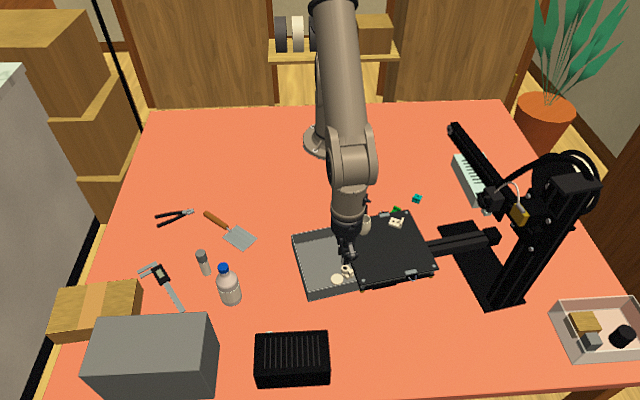

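View pics/wrist11.png

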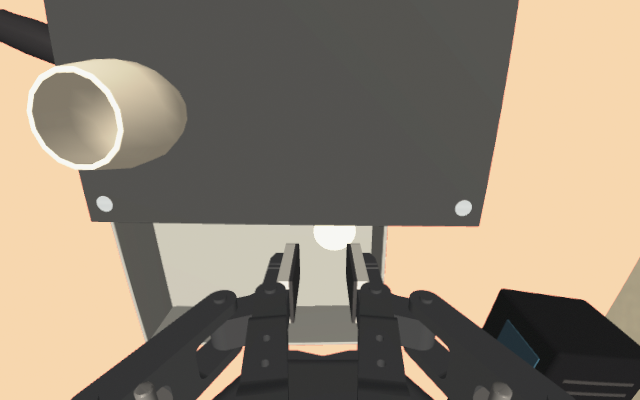

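The plate now holds only the pot and the bracket, and the block dropped beside the others (scene (347,268)). Bracket next: straddle it and drag it along +x, past the pot's lane.

>>> step_arm([
  [0,0,-35,0,0.7],
  [0,-5,-70,0,0.6],
  [-5,-40,-75,0,0.3],
  [-15,-78,-75,0,0.3],
  [-30,-113,-75,0,0.3],
  [-50,-146,-75,0,0.3],
  [-70,-170,-75,0,0.3],
  [-81,-178,-70,0,0.3],
  [-81,-178,-45,0,0.3],
  [-81,-178,-28,0,0.3],
  [-81,-178,-20,0,0.3],
  [-81,-178,-20,0,0.3],
  [-81,-178,-20,0,0.3],
])

```text
t: 14.72
eef_pos: [0.5103, 0.1323, 0.1394]
tool_rot: [-0.0, 0.996, 0.092, -0.0]
contact_force: [0.6, 0.9, 0.9]
gripper_width: 0.7
```

```bash
python3 prof.py 12 | grep -v prof
```

```text
14.7167 [0.51027754 0.13234168 0.13944883] [-59.05452206  52.99084376] [0.57149487 0.92442857 0.92934148] 0.7000905939762678
scene
  px [384. 214.] 28 u [-110.   19.] [-92.  48.] mid [-101.   33.] ztop 0.104
  px [363. 224.] 248 u [-83. -67.] [-40. -28.] mid [-61. -48.] ztop 0.15
  px [395. 222.] 96 u [-81.  32.] [-22.  65.] mid [-51.  48.] ztop 0.157
  px [410. 272.] 24 u [95. 15.] [108.  41.] mid [101.  28.] ztop 0.102
side
  px [276. 232.] 229 u [-81. -67.] [-41. -25.] mid [-61. -46.] ztop 0.149
  px [258. 265.] 134 u [-96.  31.] [-43.  76.] mid [-70.  53.] ztop 0.157
wrist
  px [322. 244.] 2525 u [-80.  30.] [-38.  74.] mid [-59.  52.] ztop 0.12
  px [247. 267.] 435 u [-96.  59.] [-89.  65.] mid [-92.  62.] ztop 0.16
  px [398. 267.] 439 u [-26.  59.] [-19.  65.] mid [-22.  62.] ztop 0.16
  px [321. 349.] 254 u [-71. -35.] [-46. -25.] mid [-58. -30.] ztop 0.112
```

View pics/wrist12.png

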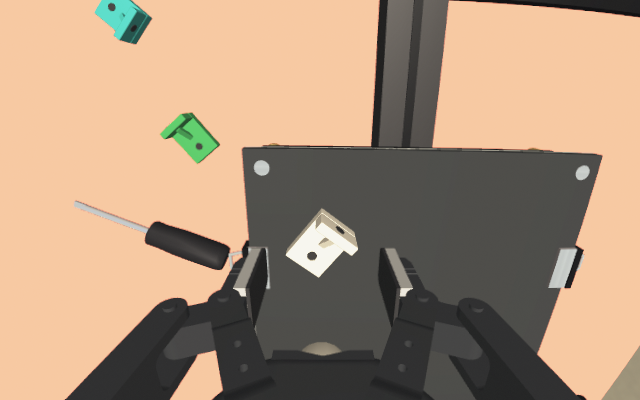

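View pics/scene12.png

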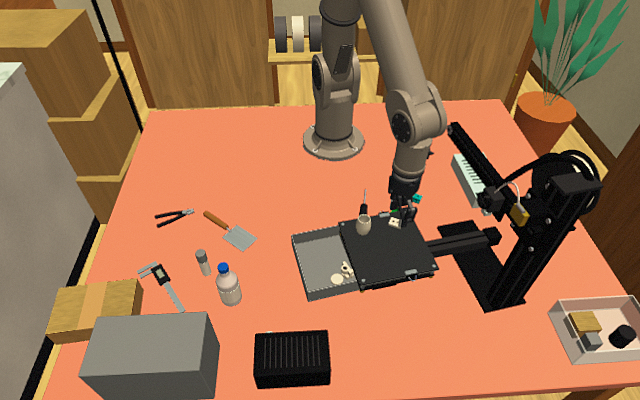

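The bracket (322,244) is centred between the open fingers (247,267) and (398,267), and the left finger is close to the clip, so I'll keep the tips about 5 mm above the plate.

>>> step_arm([
  [1,0,10,0,0.3],
  [1,0,18,0,0.3],
  [1,0,21,0,0.3],
  [2,0,22,0,0.3],
  [7,0,22,0,0.3],
  [13,0,22,0,0.3],
  [19,0,22,0,0.3],
  [25,0,22,0,0.3],
  [31,0,22,0,0.3],
  [37,0,22,0,0.3],
  [43,0,22,0,0.3],
  [49,0,22,0,0.3],
  [55,0,22,0,0.3],
  [61,0,22,0,0.3],
  [67,0,22,0,0.3],
  [73,0,22,0,0.3],
  [79,0,22,0,0.3],
  [84,0,22,0,0.3],
  [88,0,22,0,0.3],
  [90,0,22,0,0.3],
])

```text
t: 16.53
eef_pos: [0.5993, 0.1487, 0.1173]
tool_rot: [-0.0, 0.996, 0.091, 0.0]
contact_force: [-0.0, -0.3, -0.1]
gripper_width: 0.702
```

```bash
python3 prof.py 13 | grep -v prof
```

```text
16.5333 [0.59929733 0.14873141 0.11731585] [31.4614174  52.88355732] [-0.03666832 -0.32915839 -0.06184249] 0.7020064210933535
scene
  px [383. 214.] 28 u [-112.   17.] [-93.  48.] mid [-103.   32.] ztop 0.103
  px [363. 224.] 255 u [-100.  -67.] [-40. -10.] mid [-70. -38.] ztop 0.151
  px [407. 242.] 61 u [-4. 47.] [30. 69.] mid [13. 58.] ztop 0.11
side
  px [276. 233.] 251 u [-81. -67.] [-41. -23.] mid [-61. -45.] ztop 0.149
  px [234. 256.] 47 u [-7. 50.] [28. 66.] mid [11. 58.] ztop 0.136
wrist
  px [287. 238.] 3480 u [-2. 46.] [32. 88.] mid [15. 67.] ztop 0.119
  px [246. 272.] 538 u [-7. 59.] [ 1. 66.] mid [-3. 62.] ztop 0.145
  px [399. 271.] 544 u [63. 59.] [71. 65.] mid [67. 62.] ztop 0.144
  px [194. 388.] 879 u [-57. -50.] [-18.  41.] mid [-37.  -4.] ztop 0.159
```

View pics/wrist13.png

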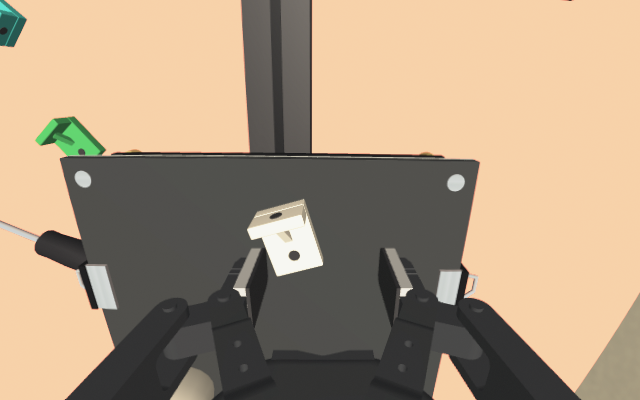

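The bracket has turned: its leaf is at (278,217) towards the back and it spans v 46–88 mm. I'll measure how far the camera bump reaches before moving close to the beam.

```bash
python3 - <<'E'
from h import *
o=bot.get_obs();T=uv(o['eef_pos'])
for n in('scene','side'):
    c=bot.read_camera(n);X=cloud(c);U=uv(X)-T;h=(X[...,2]-o['eef_pos'][2])*1000
    m=(abs(U[...,0])<75)&(U[...,1]>-60)&(U[...,1]<140)&(h>40)&(h<420)
    for a in range(40,420,20):
        q=m&(h>=a)&(h<a+20)
        if q.sum()>2:print(n,'z',round(o['eef_pos'][2]*1000+a),q.sum(),'u',U[q][:,0].min().round(),U[q][:,0].max().round(),'v rel',np.percentile(U[q][:,1],[95,98,100]).round())
    mb=(X[...,2]>.3)&(X[...,2]<.36)&(abs(uv(X)[...,0]+100)<80)&(uv(X)[...,1]>150)&(uv(X)[...,1]<260)
    print('beam',mb.sum(),uv(X)[mb].min(0) if mb.any() else'')
E
```

```text
scene z 157 139 u -66.0 63.0 v rel [ 9. 11. 13.]
scene z 177 126 u -70.0 66.0 v rel [ 7.  9. 12.]
scene z 197 188 u -66.0 67.0 v rel [10. 11. 13.]
scene z 217 102 u -14.0 37.0 v rel [17. 24. 28.]
scene z 237 176 u -17.0 37.0 v rel [18. 24. 29.]
scene z 257 243 u -17.0 36.0 v rel [20. 24. 29.]
scene z 277 145 u -23.0 74.0 v rel [ 27. 115. 117.]
scene z 297 227 u -26.0 75.0 v rel [ 28. 114. 115.]
scene z 317 232 u -18.0 75.0 v rel [ 97.  98. 100.]
scene z 337 326 u -21.0 75.0 v rel [110. 137. 140.]
scene z 357 299 u -15.0 75.0 v rel [137. 138. 140.]
scene z 377 249 u -25.0 75.0 v rel [136. 139. 140.]
scene z 397 286 u -40.0 53.0 v rel [38. 46. 51.]
scene z 417 491 u -56.0 53.0 v rel [42. 47. 52.]
scene z 437 722 u -60.0 50.0 v rel [42. 47. 50.]
scene z 457 814 u -73.0 40.0 v rel [39. 44. 48.]
scene z 477 806 u -73.0 16.0 v rel [33. 38. 41.]
scene z 497 544 u -73.0 -12.0 v rel [13. 16. 23.]
scene z 517 471 u -75.0 -30.0 v rel [ 8. 12. 17.]
beam 430 [-152.62991415  195.5101917 ]
side z 157 155 u -68.0 62.0 v rel [17. 18. 18.]
side z 177 165 u -70.0 66.0 v rel [19. 20. 21.]
side z 197 191
[... 157 characters left out ...]
 v rel [37. 38. 38.]
side z 277 137 u -42.0 20.0 v rel [39. 40. 41.]
side z 297 231 u -43.0 66.0 v rel [ 39.  40. 122.]
side z 317 287 u -41.0 60.0 v rel [125. 128. 131.]
side z 337 420 u -40.0 75.0 v rel [129. 132. 140.]
side z 357 211 u -43.0 74.0 v rel [138. 139. 140.]
side z 377 149 u -46.0 74.0 v rel [ 51. 139. 140.]
side z 397 235 u -63.0 32.0 v rel [54. 55. 56.]
side z 417 338 u -74.0 46.0 v rel [56. 56. 57.]
side z 437 409 u -75.0 46.0 v rel [54. 54. 55.]
side z 457 378 u -75.0 37.0 v rel [48. 49. 51.]
side z 477 381 u -75.0 9.0 v rel [42. 43. 45.]
side z 497 199 u -74.0 -18.0 v rel [27. 28. 29.]
side z 517 118 u -74.0 -40.0 v rel [19. 20. 22.]
beam 1213 [-162.08533047  199.76513455]
```

View pics/side13.png

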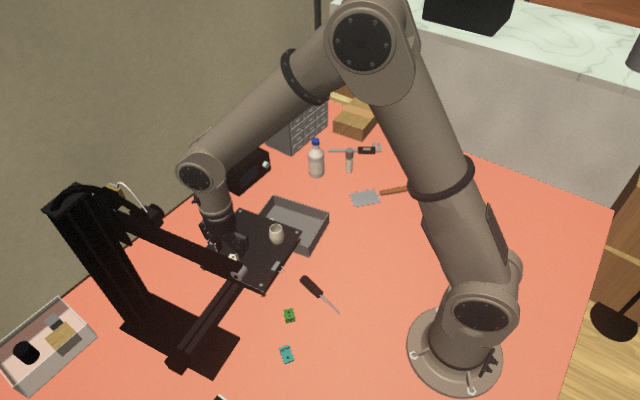

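View pics/scene13.png

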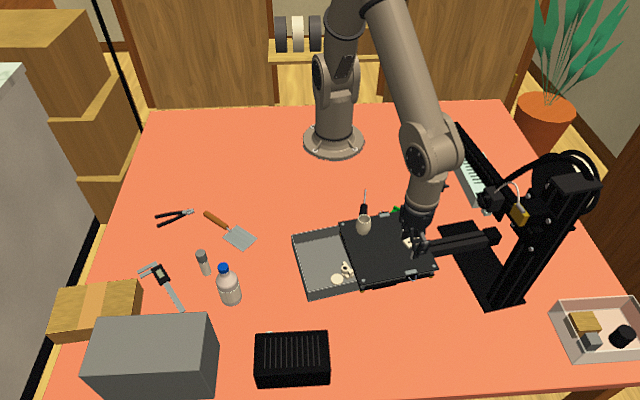

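Nothing on the gripper or wrist reaches more than about 57 mm behind the tool, so going behind the bracket clears the beam and the head.

>>> step_arm([
  [-3,0,0,0,0.3],
  [-3,0,-25,0,0.3],
  [-3,0,-55,0,0.4],
  [-10,-25,-60,0,0.7],
  [-16,-53,-60,0,0.7],
  [-16,-53,-55,0,0.7],
  [-16,-53,-35,0,0.7],
  [-16,-53,-18,0,0.7],
  [-16,-53,-8,0,0.7],
  [-16,-53,-4,0,0.7],
  [-16,-53,-2,0,0.7],
  [-16,-53,-2,0,0.7],
])

```text
t: 17.78
eef_pos: [0.5733, 0.1977, 0.1193]
tool_rot: [0.0, 0.996, 0.091, -0.0]
contact_force: [0.6, 0.2, 0.0]
gripper_width: 0.302
```

```bash
python3 prof.py 14 | grep -v prof
```

```text
17.7833 [0.57334627 0.19770455 0.11932744] [ 14.86955938 105.76584287] [0.59279218 0.19959896 0.00270475] 0.30248676536426716
scene
  px [384. 214.] 22 u [-106.   18.] [-94.  48.] mid [-100.   33.] ztop 0.103
  px [363. 224.] 252 u [-101.  -67.] [-39. -10.] mid [-70. -38.] ztop 0.152
  px [412. 240.] 155 u [-5. 47.] [31. 89.] mid [13. 68.] ztop 0.123
  px [411. 272.] 33 u [94. 18.] [109.  45.] mid [102.  31.] ztop 0.104
side
  px [276. 233.] 252 u [-81. -66.] [-41. -23.] mid [-61. -45.] ztop 0.149
wrist
  px [287. 287.] 25 u [  0. 112.] [  2. 115.] mid [  1. 114.] ztop 0.138
  px [358. 286.] 26 u [ 30. 113.] [ 33. 115.] mid [ 32. 114.] ztop 0.137
  px [320. 317.] 2314 u [-1. 46.] [32. 97.] mid [16. 71.] ztop 0.137
```

View pics/wrist14.png

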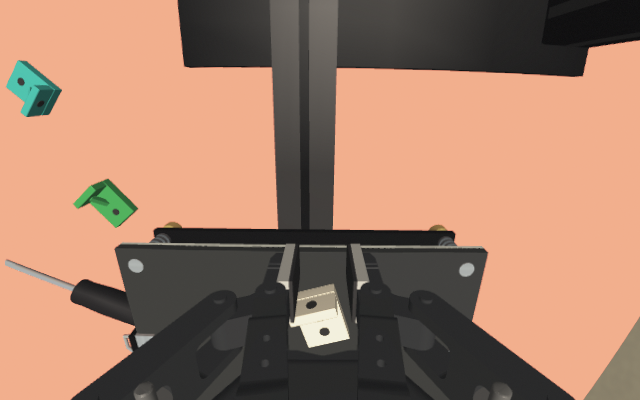

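The bracket (320,315) sits leaf-back against the two fingers. Sweeping it, drifting slightly to +x to clear the pot.

>>> step_arm([
  [0,4,0,0,0.7],
  [0,10,0,0,0.7],
  [0,16,0,0,0.7],
  [0,22,0,0,0.7],
  [1,29,0,0,0.7],
  [2,36,0,0,0.7],
  [3,43,0,0,0.7],
  [4,50,0,0,0.7],
  [5,57,0,0,0.7],
  [6,64,0,0,0.7],
  [7,71,0,0,0.7],
  [7,78,0,0,0.7],
  [7,85,0,0,0.7],
  [7,92,0,0,0.7],
  [7,99,0,0,0.7],
  [7,104,0,0,0.7],
  [7,104,0,0,0.7],
])

```text
t: 19.35
eef_pos: [0.5994, 0.095, 0.1193]
tool_rot: [0.0, 0.996, 0.091, -0.0]
contact_force: [0.3, -1.0, 0.5]
gripper_width: 0.302
```

```bash
python3 prof.py 15 | grep -v prof
```

```text
19.35 [0.59935755 0.0949833  0.11927187] [21.72581649  0.02449139] [ 0.33889205 -1.01195729  0.48472081] 0.3015397475395116
scene
  px [363. 224.] 251 u [-83. -67.] [-40. -28.] mid [-62. -47.] ztop 0.151
  px [382. 250.] 152 u [  4. -41.] [44. -2.] mid [ 24. -22.] ztop 0.134
  px [412. 271.] 27 u [94. 20.] [107.  44.] mid [101.  32.] ztop 0.102
side
  px [276. 233.] 251 u [-80. -66.] [-40. -24.] mid [-60. -45.] ztop 0.148
  px [244. 239.] 23 u [  2. -16.] [34. 13.] mid [18. -1.] ztop 0.131
wrist
  px [286. 266.] 481 u [2. 8.] [ 9. 14.] mid [ 5. 11.] ztop 0.142
  px [359. 266.] 482 u [37.  8.] [43. 14.] mid [40. 11.] ztop 0.142
  px [325. 295.] 2352 u [  9. -42.] [39.  1.] mid [ 24. -21.] ztop 0.132
  px [161. 323.] 766 u [-76. -36.] [-26.  14.] mid [-51. -11.] ztop 0.16
  px [203. 343.] 53 u [-42. -39.] [-21.  -1.] mid [-31. -20.] ztop 0.154
```

View pics/wrist15.png

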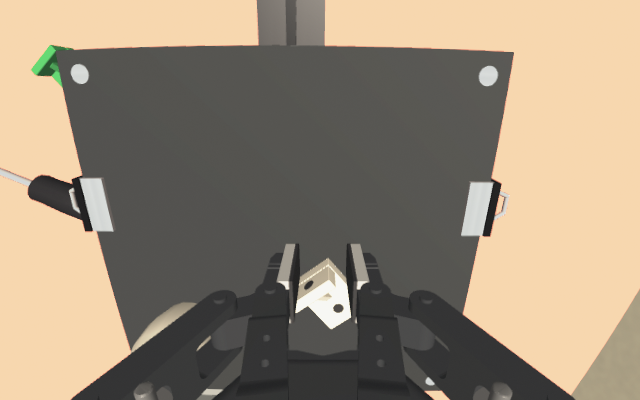

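The bracket has turned and nested a corner between the fingers (325,295). It's still held at u≈24, so I'll carry on.

>>> step_arm([
  [0,4,0,0,0.7],
  [0,11,0,0,0.7],
  [0,18,0,0,0.7],
  [0,25,0,0,0.7],
  [0,32,0,0,0.7],
  [0,39,0,0,0.7],
  [0,46,0,0,0.7],
  [0,53,0,0,0.7],
  [0,60,0,0,0.7],
  [0,67,0,0,0.7],
  [0,74,0,0,0.7],
  [0,81,0,0,0.7],
  [0,88,0,0,0.7],
  [0,95,0,0,0.7],
  [0,102,0,0,0.7],
  [0,109,0,0,0.7],
  [0,116,0,0,0.7],
  [0,123,0,0,0.7],
  [0,127,0,0,0.7],
  [0,127,0,0,0.7],
])

```text
t: 21.17
eef_pos: [0.6224, -0.0297, 0.1193]
tool_rot: [0.0, 0.996, 0.091, 0.0]
contact_force: [1.2, -0.6, -0.2]
gripper_width: 0.299
```

```bash
python3 prof.py 16 | grep -v prof;python3 - <<'E'
import cv2
f=cv2.imread('pics/scene16.png');cv2.imwrite('pics/s16z.png',cv2.resize(f[180:320,280:460],None,fx=4,fy=4,interpolation=cv2.INTER_CUBIC))
E
```

```text
21.1667 [ 0.62239218 -0.02966503  0.11928875] [  21.65937665 -126.73431769] [ 1.17291405 -0.56426058 -0.24640195] 0.2987650935298823
scene
  px [384. 214.] 30 u [-109.   17.] [-93.  46.] mid [-101.   32.] ztop 0.104
  px [366. 224.] 155 u [-84. -59.] [-40. -28.] mid [-62. -43.] ztop 0.15
  px [411. 271.] 25 u [95. 19.] [107.  42.] mid [101.  31.] ztop 0.102
side
  px [276. 233.] 248 u [-83. -67.] [-40. -23.] mid [-61. -45.] ztop 0.149
wrist
  px [104. 113.] 14233 u [-78. -68.] [-37. -26.] mid [-58. -47.] ztop 0.148
  px [286. 264.] 418 u [   3. -115.] [   9. -112.] mid [   6. -114.] ztop 0.141
  px [359. 264.] 429 u [  37. -115.] [  42. -113.] mid [  40. -114.] ztop 0.14
```

View pics/s16z.png

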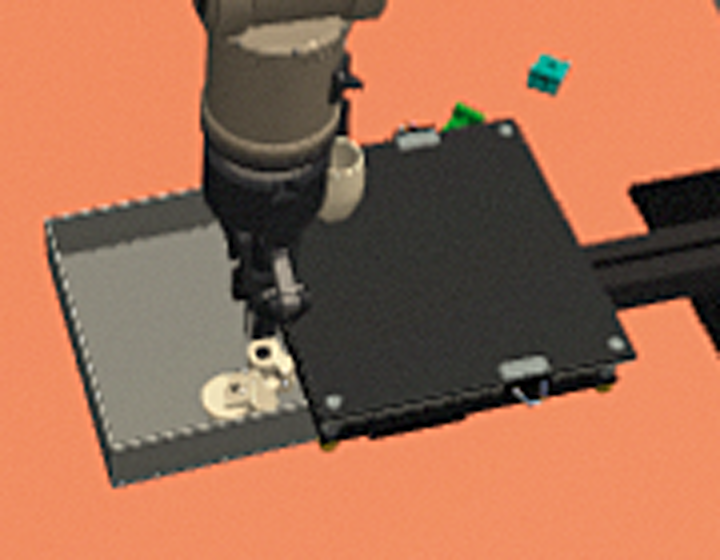

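View pics/wrist16.png

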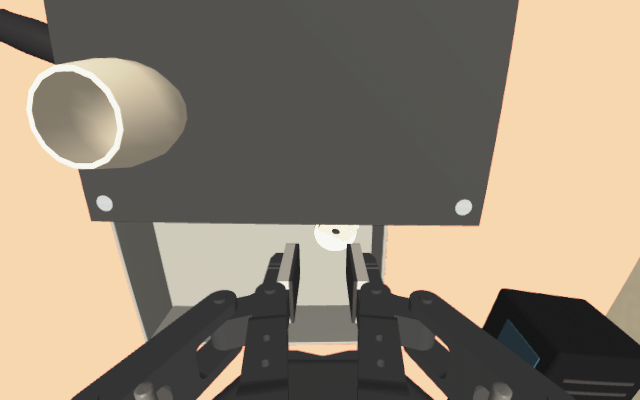

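>>> step_arm([
  [0,3,-35,0,0.7],
  [0,10,-75,0,0.7],
  [-10,30,-110,0,0.7],
  [-20,55,-140,0,0.7],
  [-30,80,-150,0,0.7],
  [-30,90,-150,0,0.7],
  [-30,90,-150,0,0.7],
  [-30,90,-150,0,0.7],
])

```text
t: 21.98
eef_pos: [0.6088, -0.1211, 0.2682]
tool_rot: [-0.001, 0.996, 0.092, -0.001]
contact_force: [0.6, 1.0, 0.5]
gripper_width: 0.303
```

```bash
python3 prof.py 17 | grep -v prof;python3 - <<'E'
import cv2
f=cv2.imread('pics/scene17.png');cv2.imwrite('pics/s17z.png',cv2.resize(f[180:320,280:460],None,fx=4,fy=4,interpolation=cv2.INTER_CUBIC))
E
```

```text
21.9833 [ 0.60879138 -0.12107013  0.26824436] [  -8.37093919 -214.13027377] [0.58089337 0.97232912 0.530948  ] 0.30294569324225445
scene
  px [383. 214.] 21 u [-107.   17.] [-93.  40.] mid [-100.   28.] ztop 0.105
  px [363. 224.] 253 u [-84. -67.] [-40. -29.] mid [-62. -48.] ztop 0.151
side
  px [276. 233.] 251 u [-81. -66.] [-40. -23.] mid [-61. -44.] ztop 0.15
wrist
  px [261.   8.] 747 u [-75. -68.] [-38. -48.] mid [-57. -58.] ztop 0.147
```

View pics/s17z.png

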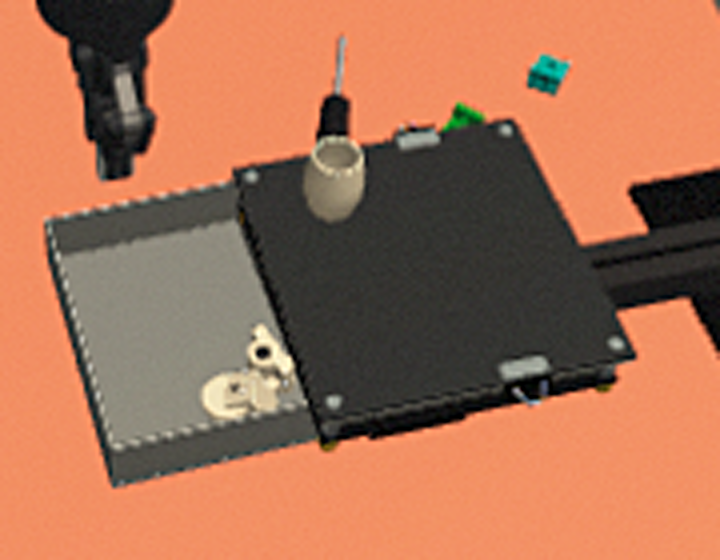

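View pics/wrist17.png

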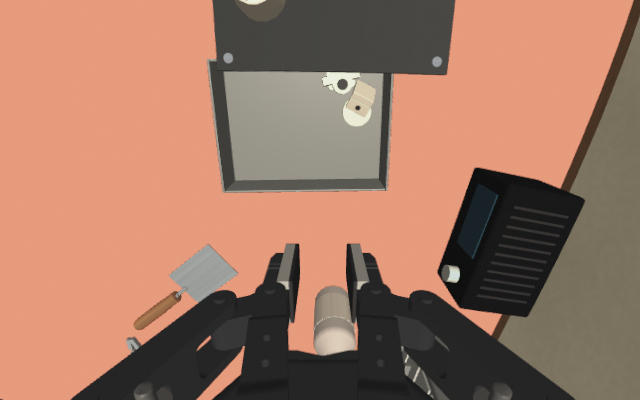

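View pics/side17.png

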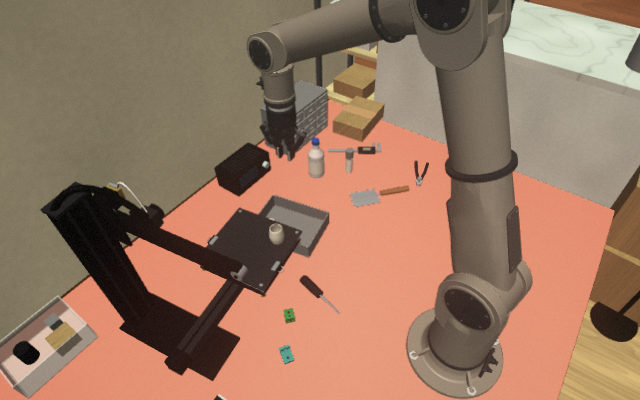

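```bash
python3 - <<'E'
from h import *
c=bot.read_camera('wrist');f=c['frame'];cv2.imwrite('pics/w18.png',cv2.resize(f[55:205,200:410][...,::-1],None,fx=3.8,fy=3.8,interpolation=cv2.INTER_CUBIC))
X=cloud(c);U=uv(X);h=cv2.cvtColor(f,cv2.COLOR_RGB2HSV)
m=np.zeros(f.shape[:2],bool);m[70:140,310:383]=True
m&=(X[...,2]>.008)&(h[...,2]>150)
print(U[m].min(0),U[m].max(0),X[m][:,2].max())
E
```

```text
[  -8.38118021 -161.5549206 ] [  56.10896542 -100.88710417] 0.041559888229208565
```

View pics/w18.png

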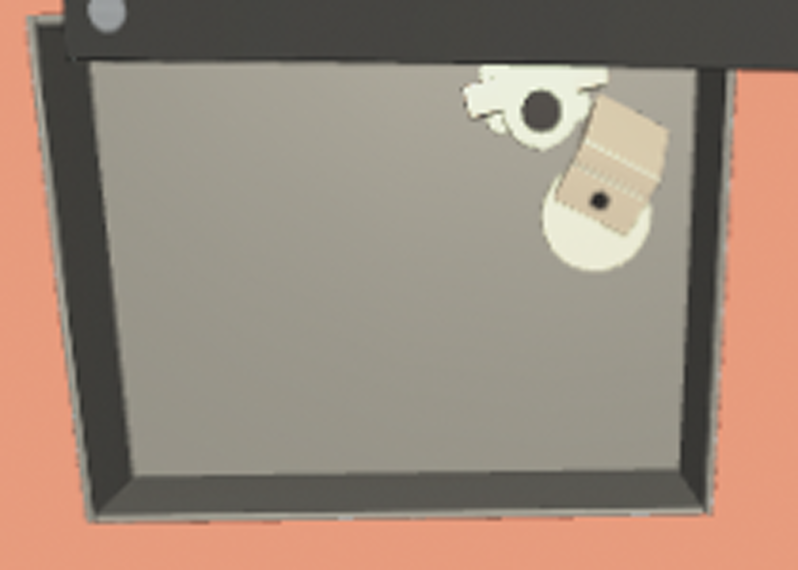

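All four parts are inside the bin and below its rim (highest point 42 mm, rim 50 mm). The pot reads in the same place, and the tools on the table look undisturbed. Handing in.

```bash
python3 -c "
from station import bot
o=bot.get_obs();print(o['t'],o['contact_force']);print(bot.hand_in())"
```

```text
22.1833 [-0.22981206  0.44779251 -0.02690248]
the job is handed in; nothing more can be done
None
```

I swept the bushing, knob, block and bracket off the plate's front edge into the catch bin, and handed the job in at 22.2 s of the 67 s allowed. Before sweeping the block and bracket, I dragged them sideways along the plate, the block to line up with the bin and the bracket to clear the pot. Nothing was gripped or lifted.

**Last checks:**
- **Plate:** only the pot is left, upright. It measures within about 1 mm of its starting place.
- **Bin:** the parts lie in a small pile, with the bracket resting on the bushing and the block next to or on top of the knob. The highest point seen is about 42 mm and the rim is at 50 mm. The knob is mostly hidden under the block, but earlier pictures showed it in the bin.
- **Table:** the tools look undisturbed in the pictures; I did not measure their positions.
- **Robot:** the arm was clear of everything, and the wrist force was about zero.

**One slip:** while lowering behind the block I went a few millimetres too far and the fingertips pressed on the plate with about 25–28 N. I raised them 4 mm straight away, and the force went back to zero.

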